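# Fetch the scanner from the kit case and read a carton's barcode

### The job

Lift the blue divider flap of the grey kit case until it stands upright, leave it open, take the little scanner out of the lower tier and stand it upright on the bare desk. Let go, take it again by its two ribbed sides so that nothing covers its window, then, holding it upright about 5 cm in front of the barcode on the white carton with blue bands, aim the window squarely at the middle of the code and keep it still for two seconds. Finally stand the scanner squared up in the middle of the charging pad, without pushing anything else about.

Things in the scene. Friction and masses are not known exactly. Their poses are not given: they have to be found in the camera images.
- case: grey kit case, does not move. Origin: centre of the underside of its lower tier; x runs along the tier towards the flap's hinge (away from the robot), y to its left, z up. Lower tier: inside 170 (x) x 52 (y) mm, floor 4 mm above the desk, walls 6 mm thick, tops 62 mm above the desk. A shallow upper tray, tops 62 mm high, reaches from y = +32 to +91 mm
- flap (a joint): angle of the blue divider flap (184 x 64 x 5 mm) over the lower tier: 0 flat and shut, 1.57 upright, stops at 1.9. Its hinge is stiff enough that it stays wherever it is left; lifting at the bar takes about 1 to 2 N
- flap_hinge (a point): hinge line of the flap, in case axes 92 mm along x from the case's origin, 62 mm above the desk; the line runs along the case's y
- flap_bar (a point): middle of the steel grab bar on the flap: round, 10 mm thick, 62 mm long along the case's y, held by two posts 52 mm apart. With the flap shut it lies 172 mm from the hinge line towards the robot and 37 mm above it (32 mm above the flap's top face)
- scanner: white cordless scanner, 58 (x, with window) x 44 (y) x 58 mm tall, 0.15 kg. Origin: centre of underside, body 28 mm fore and aft of it; x points out of its black window, y across its two ribbed sides, z up. Starts standing in the lower tier, window to the hinge; side walls leave 4 mm beside it, so there only front and back can be gripped (58 mm, a finger on the window), 35 mm or more free at each
- scanner_window: black window plate 36 x 36 mm, 2 mm proud of the scanner's front face. Origin: centre of its back, 28 mm along x and 28 mm above the scanner's origin
- window (a point): centre of the window's outer face, 30 mm along the scanner's x and 28 mm above its underside; axes as the scanner's
- blue_carton: white carton with blue bands, 68 (x) x 105 (y) x 60 mm tall, loose. Origin: centre of its underside
- barcode (a point): centre of the barcode label (48 x 30 mm) on the blue-banded carton's face towards the robot, 35 mm from the carton's centre, 40 mm above the desk. Its axes are the carton's: the label faces along its own -x
- red_carton: white carton with red bands, 60 x 90 x 45 mm tall, with a barcode that is not wanted. Origin: centre of its underside. May have changed places with the blue-banded one
- charger: white charging pad, 92 (x) x 80 (y) x 8 mm, fixed on the desk, with a dark rectangle in the middle, longer along its x. Origin: centre of its underside
- charger_top (a point): centre of the charging pad's top face, 8 mm above the desk
- stapler: dark blue stapler, a bystander, 128 x 32 x 46 mm
- glue: glue stick standing at the back, a bystander, 24 mm thick and 96 mm tall
- fluid: correction fluid bottle standing at the back, a bystander, 30 mm thick and 72 mm tall
Not all that is in view belongs to the job. Of the things shaped like the charger, the white one is meant.

How it is judged:
By the outcome, as a careful person would: the job done as asked, in the order asked, and still so for the second after the job is handed in, with the robot touching nothing.
It also fails if it takes over 67 s, if anything falls off the work surface, if the arm or the gripper's body presses on something with over 40 N, if the wrist force passes 120 N, or if a joint passes its speed limit or range.

### The arm

A 6-joint arm with a two-finger parallel gripper is mounted at the origin on the work surface; the furniture and walls round the work are solid. World frame = base frame: x ahead of the robot, y to its left, z up, the work surface at z = 0. Lengths are in m, angles in rad, forces in N, time in s.
With the tool pointing down it reaches from about 0.35 to 0.725 m from the base axis. Payload 6 kg.
Tool frame: the origin (TCP) lies between the finger pads; the fingertips stand arm.tip_reach ahead of it and the grasp point (between the pads) lies 6 mm ahead of it (arm.tip_reach is the distance from the TCP to the fingertips, in m); z points along the fingers, y is the direction in which the jaws open and shut (so a half turn about z gives the same grasp; the last joint's range is limited). The gripper opens to 85 mm and grips with 20 to 120 N. Pads are 22 mm wide; open, the fingers measure 114 mm over their backs; the gripper's body (76 mm by 85 mm) begins 54 mm behind the grasp point. The pads swing forward as they close: fully open they stand 13 mm farther back than shut.
Start: joints at [-0.89, 0.04, 0.085, 0, -1.615, -0.334], TCP at [0.204, -0.564, 0.256] pointing down, gripper open.
Joint ranges: [-2.56, 2.56], [-1.29, 2.01], [-1.08, 1.49], [-3.29, 1.98], [-2.81, -0.18], [-2.99, 2.99]. Speed limits (rad/s): [2.57, 2.57, 3.01, 3.14, 3.14, 3.14].

### API

Orientations are given as a unit quaternion [w, x, y, z].
In Python, from workcell import arm gives the robot as it stands. The module is installed in compiled form; this text tells all that it offers.
- The arm moves only by the shell command python3 -m handwheel 'ROWS' [FORCE]. ROWS is JSON, a list of rows, each an object with "rot": the turn, a rotation vector about the tool's x, y, z scaled (see below), a list of three; "travel": the shift along the tool's x, y, z scaled (see below), a list of three; "fingers": the closure, from 0 (fully open) to 1 (shut). A call has 1 to 8 rows; each row shifts and turns the commanded pose from where the row before left it, along the tool's axes as they then stand; what a row does not reach is not made up. The controller multiplies each number of a shift by 200 mm and each number of a turn by pi/2 rad. A row lasts 1/12 s, in which the tool goes at most 41.7 mm and 7.16 degrees, less where a joint would pass 70% of its speed; a pose out of reach is approached as far as the arm can. A call with a number of a shift or a turn outside -1 to 1 is refused whole. A call with a gripper value outside its range is refused whole. The fingers move at their own pace and stop on an object; FORCE is the grip in N (left out, the last holds). Time passes only in rows, so rows that do not move let the fingers close. It gives the time, the measured TCP pose, the force and the opening at its end, in the units of the state.
- arm.state(): the state, without advancing time (a new reading comes with each control period).
- arm.grab_frame(name): name is "side" or "top"; returns the picture (480x640x3 uint8, blue, green, red); there is no depth.
- arm.calibration(name): a dict with "fx", "fy", "cx", "cy" (pixels), "dist" ([k1, k2, p1, p2, k3] as OpenCV has them; the pictures are not rectified), "rvec" (rotation vector, rad) and "tvec" (3), from world to camera coordinates, as OpenCV has them. Camera axes: x right, y down, z forward; pixel columns grow to the right and rows downward; lengths in m; the calibration is good to about 2 mm. A picture is of the moment at which its call begins. calibration takes no time and is no camera call.
- arm.job_done(): hands the job in, once; it reports no verdict.
Trained networks look in the newest picture that a camera, given by its name, has taken for a name from the list of things; names that differ only in an ending like _2 or _b are one class to them, and where a whole thing is asked for, a point or a joint stands for the part that bears it (a point fixed in the world has none). Each returns a list of dicts, best first, with "score" (0 to 1); they miss things now and then, are a little off and sometimes report something else, mostly with a low value. They report only what shows in the picture. A call takes as long as a camera call. They do not tell look-alikes from the thing itself.
- arm.look_for(camera, query): "centre" ([x, y, z] in m, in world coordinates, good to about 4 mm: the middle of the surface that is visible of it).
- arm.mark_of(camera, query): "centre" ([x, y, z] in m, in world coordinates, good to about 4 mm: a listed point, or the origin of a listed thing).
The state is a dict: "t": time; "q": joint angles; "qd": joint speeds; "joint_torque": joint torques, N m; "eef_pos": TCP position; "tool_rot": TCP orientation; "wrist_force": force on the tool from outside, world axes, zero at the start; "wrist_torque": the same for the moment, N m; "opening": finger opening in m.
Only numpy, scipy, OpenCV 4.12 (cv2) and the standard library are available. Lean on these libraries where they do the work, as an engineer would, in place of code of your own. Each camera call takes 0.05 s, during which the arm holds its last target.

## Working session

There is one attempt and no reset: what is moved stays moved. The work goes in short steps, Python scripts to look and compute and a shell command to move; the robot and the scene stay as the last step left them, time stands still between calls to the robot, and variables do not carry over. Pictures are saved under pics/ and viewed, and the job is handed in when it is done.

```bash
mkdir -p pics; python3 - <<'E'
from workcell import arm
import cv2
s=arm.state();print(s, arm.tip_reach)
for n in("side","top"):
    cv2.imwrite(f"pics/{n}0.png",arm.grab_frame(n)); print(arm.calibration(n))
E
```

```text
{'t': 0.0, 'q': array([-8.90329915e-01,  4.07826215e-02,  8.37803477e-02, -4.45156517e-04,
       -1.61548103e+00, -3.33750429e-01]), 'qd': array([ 6.26316075e-04,  3.49701143e-04,  1.92877588e-03,  3.24976063e-05,
        7.10346822e-04, -1.91633414e-03]), 'joint_torque': array([ 6.85772829e-04, -3.68205178e+01,  3.47417557e+01,  6.93260819e+00,
       -5.48428798e-03, -9.65493030e-06]), 'eef_pos': array([ 0.20389048, -0.56398881,  0.25528222]), 'tool_rot': array([-2.15260053e-04, -1.72500517e-01,  9.85009041e-01,  8.45327171e-04]), 'wrist_force': array([ 0.27440848, -0.0667557 , -0.61031867]), 'wrist_torque': array([ 0.02147987, -0.02927854, -0.03725939]), 'opening': 0.08534411542055845} 0.025
{'fx': 465.0127689121157, 'fy': 465.0127689121157, 'cx': 314.13711715629705, 'cy': 237.66785731488983, 'dist': array([0.0203387, 0.       , 0.       , 0.       , 0.       ]), 'rvec': array([ 1.91725439, -0.24498578,  0.14524967]), 'tvec': array([-0.37596763,  0.13135531,  1.08608767])}
{'fx': 580.1909240123382, 'fy': 580.1909240123382, 'cx': 323.3712907981912, 'cy': 239.6713032936616, 'dist': array([0.00901754, 0.        , 0.        , 0.        , 0.        ]), 'rvec': array([ 2.16811182, -2.13922052,  0.14823316]), 'tvec': array([-0.04601212,  0.38100782,  1.57832017])}
```

View pics/side0.png

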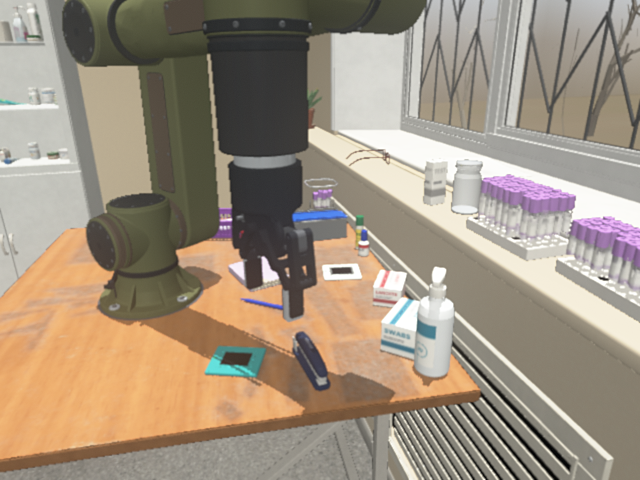

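View pics/top0.png

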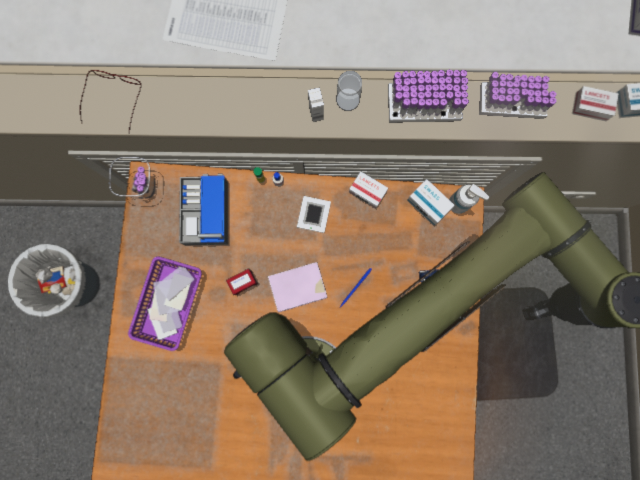

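```bash
python3 - <<'E'
from workcell import arm
import numpy as np
for c in("top","side"):
  arm.grab_frame(c)
  for n in("case","flap_hinge","flap_bar","scanner","blue_carton","barcode","red_carton","charger","charger_top","stapler","glue","fluid"):
    print(c,n,[(np.round(d["centre"],4).tolist(),round(d["score"],2)) for d in arm.mark_of(c,n)[:3]])
print(arm.state()['t'])
E
```

```text
top case [([0.458, 0.26, -0.0007], 0.59)]
top flap_hinge [([0.5511, 0.2685, 0.0653], 0.85)]
top flap_bar [([0.379, 0.2586, 0.1061], 0.86)]
top scanner [([0.486, -0.3322, 0.001], 0.64)]
top blue_carton [([0.4857, -0.3334, -0.0006], 0.69), ([0.4661, -0.3087, 0.0419], 0.46)]
top barcode [([0.4628, -0.3105, 0.036], 0.56)]
top red_carton [([0.523, -0.1584, -0.0029], 0.62)]
top charger [([0.4552, -0.0096, -0.0037], 0.98)]
top charger_top [([0.4529, -0.0087, 0.0077], 0.89)]
top stapler [([0.4561, -0.0109, -0.0018], 0.74), ([0.2919, -0.3666, -0.0006], 0.53), ([0.5504, 0.0935, 0.0022], 0.4)]
top glue [([0.5559, 0.1374, 0.0045], 0.67)]
top fluid [([0.5523, 0.0901, 0.0028], 0.56), ([0.5556, 0.1411, 0.0042], 0.31)]
side case [([0.4564, 0.2633, 0.0059], 0.79)]
side flap_hinge [([0.5476, 0.2676, 0.0622], 0.77)]
side flap_bar [([0.3782, 0.2602, 0.1043], 0.79), ([0.49, -0.3384, 0.0043], 0.22)]
side scanner []
side blue_carton [([0.488, -0.3385, 0.002], 0.61)]
side barcode [([0.452, -0.0074, 0.0089], 0.4)]
side red_carton [([0.5244, -0.164, 0.0005], 0.79)]
side charger [([0.4573, -0.0133, -0.0016], 0.67), ([0.1681, -0.3188, -0.0033], 0.57), ([0.5572, 0.1379, -0.0004], 0.57)]
side charger_top [([0.165, -0.3213, 0.0113], 0.96), ([0.2935, -0.3677, -0.0017], 0.66), ([0.4541, -0.0091, 0.0115], 0.64)]
side stapler [([0.2935, -0.3694, 0.0008], 0.97), ([0.5438, 0.269, 0.0637], 0.33)]
side glue [([0.2922, -0.3682, -0.0014], 0.63), ([0.5569, 0.1363, -0.0032], 0.54)]
side fluid [([0.5532, 0.0882, -0.0066], 0.62), ([0.5232, -0.1627, 0.0023], 0.53)]
1.4
```

```bash
python3 - <<'E'
import cv2,numpy as np
im=cv2.imread("pics/top0.png")
def crop(x0,y0,w,h,k): return cv2.resize(im[y0:y0+h,x0:x0+w],None,fx=k,fy=k,interpolation=cv2.INTER_CUBIC)
cv2.imwrite("pics/c_case.png",crop(165,160,80,100,6)[:600])
cv2.imwrite("pics/c_right.png",crop(290,160,200,80,4))
s=cv2.imread("pics/side0.png"); cv2.imwrite("pics/c_side.png",cv2.resize(s[180:370,200:460],None,fx=3,fy=3,interpolation=cv2.INTER_CUBIC))
E
```

```text
(no output)
```

View pics/c_case.png

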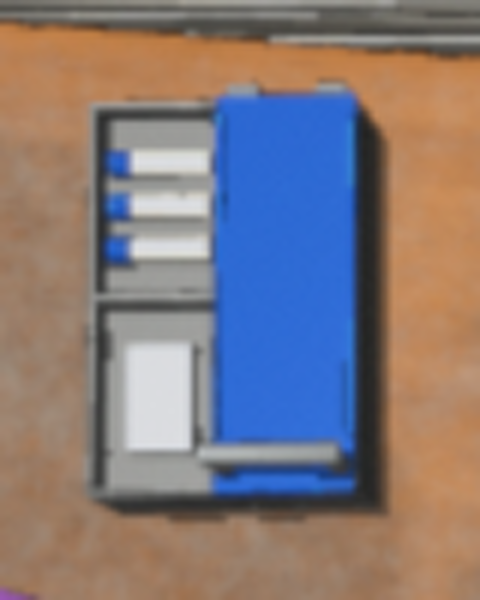

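View pics/c_right.png

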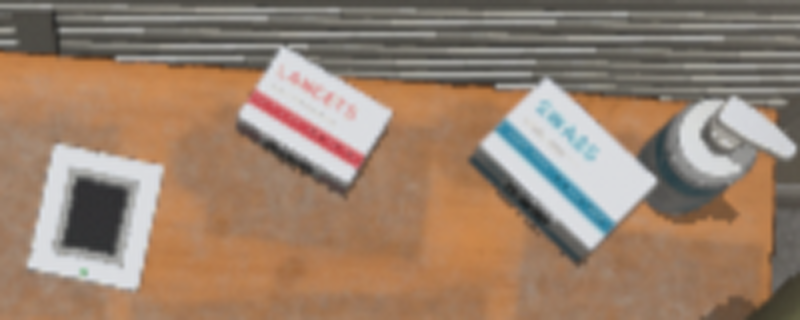

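View pics/c_side.png

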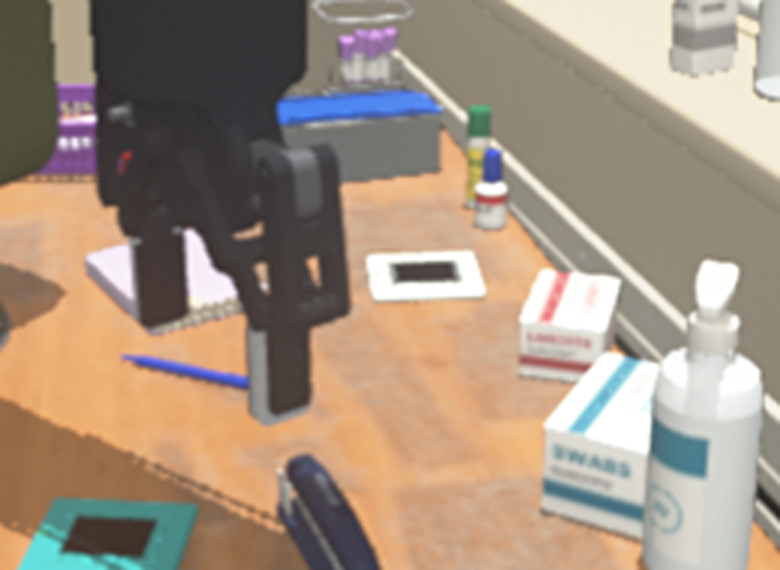

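```bash
cat >h.py <<'E'
import cv2,numpy as np
from workcell import arm
from scipy.spatial.transform import Rotation as R
def ray(cam,px):
    c=arm.calibration(cam);K=np.array([[c['fx'],0,c['cx']],[0,c['fy'],c['cy']],[0,0,1.]])
    u=cv2.undistortPoints(np.array(px,float).reshape(-1,1,2),K,np.array(c['dist'])).reshape(-1,2)
    Rm=cv2.Rodrigues(np.array(c['rvec']))[0];t=np.array(c['tvec'])
    d=np.c_[u,np.ones(len(u))]@Rm; o=-Rm.T@t
    return o,d
def onz(cam,px,z):
    o,d=ray(cam,px); s=(z-o[2])/d[:,2]; return o+d*s[:,None]
def proj(cam,P):
    c=arm.calibration(cam);K=np.array([[c['fx'],0,c['cx']],[0,c['fy'],c['cy']],[0,0,1.]])
    return cv2.projectPoints(np.array(P,float).reshape(-1,1,3),np.array(c['rvec']),np.array(c['tvec']),K,np.array(c['dist']))[0].reshape(-1,2)
def pose():
    s=arm.state(); w=s['tool_rot']; return s['eef_pos'],R.from_quat([w[1],w[2],w[3],w[0]]).as_matrix(),s
E
python3 - <<'E'
from h import *
im=cv2.imread("pics/top0.png")
def rep(n,c,x0,y0,k,z):
    px=(np.array(c,float)+.5)/k-.5+[x0,y0]; P=onz("top",px,z)[:,:2]
    print(n,"ctr",P.mean(0).round(4)); 
    for i in range(4):
        e=P[(i+1)%4]-P[i]; print("   ",P[i].round(4),"len",np.linalg.norm(e).round(4),"ang",np.degrees(np.arctan2(e[1],e[0])).round(1))
rep("charger",[(55,143),(162,163),(137,290),(27,268)],290,160,4,.008)
rep("blue",[(545,77),(657,182),(582,250),(475,148)],290,160,4,.06)
rep("red",[(283,45),(392,108),(345,185),(240,120)],290,160,4,.045)
rep("flap",[(217,95),(357,95),(357,490),(215,490)],165,160,6,.067)
rep("case",[(94,105),(217,105),(217,495),(94,495)],165,160,6,.062)
# masks
def seg(n,mask,x0,y0,x1,y1,z):
    m=np.zeros(mask.shape,np.uint8);m[y0:y1,x0:x1]=mask[y0:y1,x0:x1]
    m=cv2.resize(m*255,None,fx=4,fy=4,interpolation=cv2.INTER_LINEAR);m=(m>127).astype(np.uint8)
    cs,_=cv2.findContours(m,cv2.RETR_EXTERNAL,cv2.CHAIN_APPROX_NONE);c=max(cs,key=cv2.contourArea).reshape(-1,2)
    P=onz("top",(c+.5)/4-.5,z)[:,:2]; r=cv2.minAreaRect((P*1000).astype(np.float32)); print(n,r)
b,g,r=[im[...,i].astype(int) for i in range(3)]
seg("flap",((b>120)&(b-r>70)).astype(np.uint8),198,170,232,250,.067)
seg("charger",((b>170)).astype(np.uint8),290,190,340,240,.008)
seg("red",((b>185)).astype(np.uint8)|((r-b>60)&(b>40)&(r>150)&(g<100)).astype(np.uint8),345,165,392,215,.045)
seg("blue",((b>185)|((b-r>60)&(b>120))).astype(np.uint8),405,175,456,228,.06)
E
```

```text
charger ctr [ 0.4577 -0.0121]
    [0.5094 0.0172] len 0.0769 ang -100.0
    [ 0.4961 -0.0585] len 0.0922 ang 169.7
    [ 0.4053 -0.0421] len 0.0786 ang 79.4
    [0.4198 0.0352] len 0.0914 ang -11.4
blue ctr [ 0.4885 -0.3327]
    [ 0.5492 -0.3199] len 0.1046 ang -133.7
    [ 0.4769 -0.3956] len 0.0704 ang 132.7
    [ 0.4292 -0.3438] len 0.1003 ang 46.1
    [ 0.4989 -0.2716] len 0.0698 ang -43.9
red ctr [ 0.5242 -0.1633]
    [ 0.573 -0.141] len 0.0873 ang -120.0
    [ 0.5294 -0.2166] len 0.0635 ang 149.3
    [ 0.4748 -0.1842] len 0.0852 ang 58.4
    [ 0.5195 -0.1116] len 0.0611 ang -28.8
flap ctr [0.4582 0.2611]
    [0.5484 0.2962] len 0.0636 ang -89.2
    [0.5493 0.2326] len 0.1813 ang -178.0
    [0.3681 0.2261] len 0.0635 ang 90.8
    [0.3672 0.2896] len 0.1813 ang 2.1
case ctr [0.4549 0.3212]
    [0.5441 0.3531] len 0.056 ang -89.2
    [0.5449 0.2971] len 0.1795 ang -177.6
    [0.3656 0.2897] len 0.0552 ang 90.8
    [0.3648 0.3448] len 0.1795 ang 2.6
flap ((465.827392578125, 263.5548400878906), (166.03518676757812, 64.01419067382812), 2.058090925216675)
charger ((457.3292236328125, -12.070655822753906), (80.37792205810547, 92.79769897460938), 78.97620391845703)
red ((524.457763671875, -163.83773803710938), (90.56377410888672, 60.703453063964844), 58.58888244628906)
blue ((490.3517150878906, -334.81829833984375), (104.18791198730469, 68.35203552246094), 46.09095764160156)
```

```bash
cat >>h.py <<'E'
def plan(tp=None,yaw=None):
    """yaw = world direction (deg, mod 180) of tool y, for tool down"""
    p,M,s=pose()
    cur=np.degrees(np.arctan2(M[1,1],M[0,1])); tilt=np.degrees(np.arccos(-M[2,2]))
    print("t %.2f pos %s yaw %.2f tilt %.2f open %.4f F %s q6 %.2f"%(s['t'],p.round(4),cur,tilt,s['opening'],s['wrist_force'].round(1),s['q'][5]))
    d=0
    if yaw is not None:
        d=(yaw-cur+90)%180-90; print("  rot z units total %.4f (%.1f deg), rows>=%.1f"%(-d/90,-d,abs(d)/7.16))
    if tp is not None:
        M2=R.from_euler('z',d,degrees=True).as_matrix()@M
        e=M2.T@(np.array(tp)-p); print("  travel units total",(e/.2).round(3),"rows>=%.1f"%(np.linalg.norm(e)/.0417), "without turn",((M.T@(np.array(tp)-p))/.2).round(3))
E
python3 - <<'E'
from h import *
plan([.45,-.1,.3],2.1)
E
```

```text
t 1.40 pos [ 0.204  -0.5643  0.2562] yaw 109.87 tilt 0.01 open 0.0854 F [-0.2 -0.9  0.7] q6 -0.33
  rot z units total -0.8025 (-72.2 deg), rows>=10.1
  travel units total [-2.275 -1.314 -0.219] rows>=12.6 without turn [-1.946  1.765 -0.219]
```

Candidates (top picture): for the grab bar, only the steel bar at (211,236). For the scanner, the white box in the upper tray at (191,226) is a decoy, since the real scanner is under the flap. For the barcode, the blue-banded carton at (430,202), not the red one at (368,189). For the charger, the white pad at (313,214), not the red one at (241,283) or the teal one (side view, 236,361). The close crops confirm these choices.

```bash
R='x'; python3 -m handwheel '[{"rot":[0,0,0],"travel":[-0.148,0.134,-0.017],"fingers":0.4},{"rot":[0,0,0],"travel":[-0.148,0.134,-0.017],"fingers":0.4},{"rot":[0,0,0],"travel":[-0.148,0.134,-0.017],"fingers":0.4},{"rot":[0,0,0],"travel":[-0.148,0.134,-0.017],"fingers":0.4},{"rot":[0,0,0],"travel":[-0.148,0.134,-0.017],"fingers":0.4},{"rot":[0,0,0],"travel":[-0.148,0.134,-0.017],"fingers":0.4},{"rot":[0,0,0],"travel":[-0.148,0.134,-0.017],"fingers":0.4},{"rot":[0,0,0],"travel":[-0.148,0.134,-0.017],"fingers":0.4}]' 20
python3 -m handwheel '[{"rot":[0,0,0],"travel":[-0.148,0.134,-0.017],"fingers":0.4},{"rot":[0,0,0],"travel":[-0.148,0.134,-0.017],"fingers":0.4},{"rot":[0,0,0],"travel":[-0.148,0.134,-0.017],"fingers":0.4},{"rot":[0,0,0],"travel":[-0.148,0.134,-0.017],"fingers":0.4},{"rot":[0,0,0],"travel":[-0.148,0.134,-0.017],"fingers":0.4},{"rot":[0,0,-0.078],"travel":[0,0,0],"fingers":0.4},{"rot":[0,0,-0.078],"travel":[0,0,0],"fingers":0.4},{"rot":[0,0,-0.078],"travel":[0,0,0],"fingers":0.4}]'
python3 -m handwheel '[{"rot":[0,0,-0.078],"travel":[0,0,0],"fingers":0.4},{"rot":[0,0,-0.078],"travel":[0,0,0],"fingers":0.4},{"rot":[0,0,-0.078],"travel":[0,0,0],"fingers":0.4},{"rot":[0,0,-0.078],"travel":[0,0,0],"fingers":0.4},{"rot":[0,0,-0.078],"travel":[0,0,0],"fingers":0.4},{"rot":[0,0,-0.078],"travel":[0,0,0],"fingers":0.4},{"rot":[0,0,-0.078],"travel":[0,0,0],"fingers":0.4}]'
python3 - <<'E'
from h import *
plan([.378,.258,.18],2.1)
E
```

```text
t: 2.07
eef_pos: [0.3541, -0.2804, 0.284]
tool_rot: [0.0, -0.172, 0.985, -0.0]
wrist_force: [1.2, 0.1, 0.9]
opening: 0.0518
t: 2.73
eef_pos: [0.4477, -0.1049, 0.3005]
tool_rot: [-0.0, -0.353, 0.935, 0.0]
wrist_force: [0.0, -0.2, 0.4]
opening: 0.0513
t: 3.32
eef_pos: [0.4474, -0.1058, 0.3006]
tool_rot: [-0.0, 0.71, -0.705, 0.0]
wrist_force: [-0.4, -0.2, 0.3]
opening: 0.0512
t 3.32 pos [ 0.4474 -0.1058  0.3006] yaw -179.58 tilt 0.01 open 0.0512 F [-0.4 -0.2  0.3] q6 -0.20
  rot z units total -0.0187 (-1.7 deg), rows>=0.2
  travel units total [-1.831  0.28   0.603] rows>=9.3 without turn [-1.822  0.334  0.603]
```

```bash
python3 -m handwheel '[{"rot":[0,0,-0.019],"travel":[0,0,0],"fingers":0.4},{"rot":[0,0,0],"travel":[-0.183,0.028,0.06],"fingers":0.4},{"rot":[0,0,0],"travel":[-0.183,0.028,0.06],"fingers":0.4},{"rot":[0,0,0],"travel":[-0.183,0.028,0.06],"fingers":0.4},{"rot":[0,0,0],"travel":[-0.183,0.028,0.06],"fingers":0.4},{"rot":[0,0,0],"travel":[-0.183,0.028,0.06],"fingers":0.4},{"rot":[0,0,0],"travel":[-0.183,0.028,0.06],"fingers":0.4},{"rot":[0,0,0],"travel":[-0.183,0.028,0.06],"fingers":0.4}]'
python3 -m handwheel '[{"rot":[0,0,0],"travel":[-0.183,0.028,0.06],"fingers":0.4},{"rot":[0,0,0],"travel":[-0.183,0.028,0.06],"fingers":0.4},{"rot":[0,0,0],"travel":[-0.183,0.028,0.06],"fingers":0.4},{"rot":[0,0,0],"travel":[0,0,0],"fingers":0.4},{"rot":[0,0,0],"travel":[0,0,0],"fingers":0.4}]'
python3 - <<'E'
from h import *
plan([.378,.2583,.106],2.1)
im=arm.grab_frame("side");cv2.imwrite("pics/side1.png",im[140:300,180:400].repeat(3,0).repeat(3,1))
im=arm.grab_frame("top");cv2.imwrite("pics/top1.png",im)
print([(d['centre'],d['score']) for d in arm.mark_of("side","flap_bar")])
E
```

```text
t: 3.98
eef_pos: [0.3995, 0.1507, 0.2164]
tool_rot: [-0.001, 0.718, -0.696, -0.0]
wrist_force: [1.6, 0.0, 0.9]
opening: 0.0512
t: 4.4
eef_pos: [0.3792, 0.2592, 0.1795]
tool_rot: [0.001, 0.719, -0.695, 0.0]
wrist_force: [-0.1, 0.1, 0.6]
opening: 0.0513
t 4.40 pos [0.3792 0.2592 0.1795] yaw -178.05 tilt 0.14 open 0.0513 F [-0.1  0.1  0.6] q6 -1.01
  rot z units total -0.0016 (-0.1 deg), rows>=0.0
  travel units total [0.004 0.006 0.367] rows>=1.8 without turn [0.004 0.006 0.367]
[([0.3768, 0.2612, 0.1052], 0.73)]
```

View pics/side1.png

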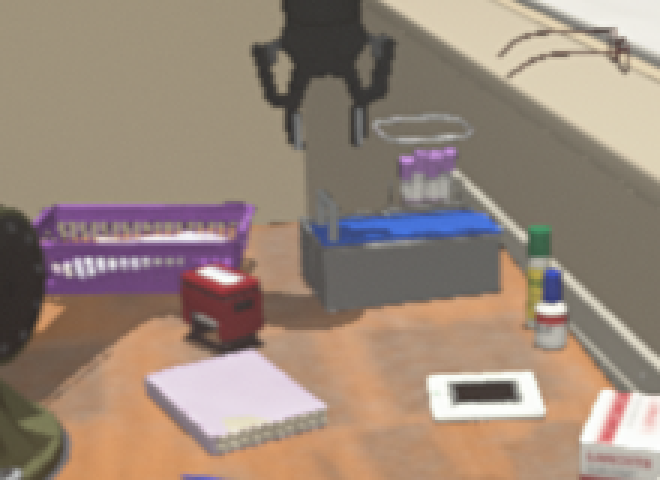

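View pics/top1.png

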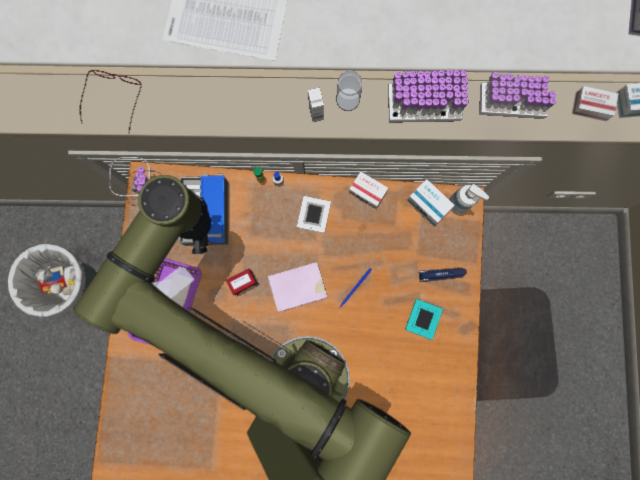

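The side crop shows the bar at (330,215) directly below the open fingers (tips at 297 and 358, row 145). In the top view nothing lies near the path. Next I descend and grip.

```bash
python3 -m handwheel '[{"rot":[0,0,0],"travel":[0,0,0.12],"fingers":0.4},{"rot":[0,0,0],"travel":[0,0.006,0.12],"fingers":0.4},{"rot":[0,0,0],"travel":[0,0,0.12],"fingers":0.4},{"rot":[0,0,0],"travel":[0,0,0],"fingers":0.4}]' 20
python3 -m handwheel '[{"rot":[0,0,0],"travel":[0,0,0],"fingers":1},{"rot":[0,0,0],"travel":[0,0,0],"fingers":1},{"rot":[0,0,0],"travel":[0,0,0],"fingers":1},{"rot":[0,0,0],"travel":[0,0,0],"fingers":1},{"rot":[0,0,0],"travel":[0,0,0],"fingers":1},{"rot":[0,0,0],"travel":[0,0,0],"fingers":1}]' 25
python3 - <<'E'
from h import *
plan()
th=np.radians(2.1);ux=np.array([np.cos(th),np.sin(th),0])
p,M,s=pose()
H=np.array([.458,.261,.062])+.092*ux   # nominal hinge
bar=p+M[:,2]*.006
print("bar rel hinge", (bar-H)@ux, bar[2]-.062)
def at(a,bar0=None):
    b=np.array([-.172,.037]);c,s_=np.cos(a),np.sin(a)
    return np.array([c*b[0]+s_*b[1], -s_*b[0]+c*b[1]])
prev=at(0)
for i in range(1,17):
    a=1.57*i/16; q=at(a); d=(q-prev)*5; prev=q
    # world dx along case x -> tool -y (tool y points to yaw 182)
    print(i,"dy_tool %.3f dz_tool %.3f"%(-d[0],-d[1]))
E
```

```text
t: 4.88
eef_pos: [0.3776, 0.2557, 0.1043]
tool_rot: [0.003, 0.717, -0.697, -0.0]
wrist_force: [-0.3, 0.2, -1.2]
opening: 0.0513
t: 5.38
eef_pos: [0.3773, 0.2586, 0.1092]
tool_rot: [0.001, 0.718, -0.696, -0.002]
wrist_force: [-12.4, -0.0, 3.1]
opening: 0.0086
t 5.38 pos [0.3773 0.2586 0.1092] yaw -178.20 tilt 0.21 open 0.0086 F [-12.4  -0.    3.1] q6 -1.01
bar rel hinge -0.17275468896328303 0.04120817579773395
1 dy_tool -0.022 dz_tool -0.083
2 dy_tool -0.030 dz_tool -0.081
3 dy_tool -0.038 dz_tool -0.077
4 dy_tool -0.045 dz_tool -0.073
5 dy_tool -0.052 dz_tool -0.069
6 dy_tool -0.059 dz_tool -0.063
7 dy_tool -0.065 dz_tool -0.057
8 dy_tool -0.070 dz_tool -0.050
9 dy_tool -0.075 dz_tool -0.043
10 dy_tool -0.079 dz_tool -0.036
11 dy_tool -0.082 dz_tool -0.028
12 dy_tool -0.084 dz_tool -0.020
13 dy_tool -0.086 dz_tool -0.011
14 dy_tool -0.086 dz_tool -0.003
15 dy_tool -0.086 dz_tool 0.006
16 dy_tool -0.085 dz_tool 0.014
```

```bash
python3 -m handwheel '[{"rot":[0,0,0],"travel":[0,-0.012,-0.083],"fingers":1},{"rot":[0,0,0],"travel":[0,-0.03,-0.081],"fingers":1},{"rot":[0,0,0],"travel":[0,-0.038,-0.077],"fingers":1},{"rot":[0,0,0],"travel":[0,-0.045,-0.073],"fingers":1}]'
python3 - <<'E'
from h import *
plan()
p,M,s=pose();th=np.radians(2.1);ux=np.array([np.cos(th),np.sin(th),0]);H=np.array([.458,.261,.062])+.092*ux
b=p+M[:,2]*.006-H; r=b@ux; print(r,b[2],np.hypot(r,b[2]),"ang",np.degrees(np.arctan2(b[2],-r)-np.arctan2(.037,.172)))
E
```

```text
t: 5.72
eef_pos: [0.4061, 0.2595, 0.1725]
tool_rot: [-0.003, 0.718, -0.696, 0.001]
wrist_force: [21.1, 4.0, -19.1]
opening: 0.0085
t 5.72 pos [0.4061 0.2595 0.1725] yaw -178.25 tilt 0.31 open 0.0085 F [ 21.1   4.  -19.1] q6 -0.96
-0.14392179253946716 0.10448873852877624 0.17785212634969647 ang 23.839797191175574
```

```bash
python3 -m handwheel '[{"rot":[0,0,0],"travel":[0,0,0],"fingers":1},{"rot":[0,0,0],"travel":[0,-0.012,0.01],"fingers":1}]'
python3 -m handwheel '[{"rot":[0,0,0],"travel":[0,0,0],"fingers":1}]'
python3 - <<'E'
from h import *
plan()
p,M,s=pose();th=np.radians(2.1);ux=np.array([np.cos(th),np.sin(th),0]);H=np.array([.458,.261,.062])+.092*ux
b=p+M[:,2]*.006-H; r=b@ux; print(r,b[2],np.hypot(r,b[2]),"ang",np.degrees(np.arctan2(b[2],-r)-np.arctan2(.037,.172)))
E
```

```text
t: 5.88
eef_pos: [0.4064, 0.2595, 0.1717]
tool_rot: [-0.001, 0.718, -0.696, -0.001]
wrist_force: [-24.7, 0.9, 18.2]
opening: 0.0089
t: 5.97
eef_pos: [0.4057, 0.2595, 0.1713]
tool_rot: [-0.0, 0.718, -0.696, -0.001]
wrist_force: [-8.9, -0.9, 7.1]
opening: 0.0089
t 5.97 pos [0.4057 0.2595 0.1713] yaw -178.20 tilt 0.12 open 0.0089 F [-8.9 -0.9  7.1] q6 -0.96
-0.1442814023344405 0.10326136311793427 0.17742613159443726 ang 23.45083099680005
```

```bash
python3 -m handwheel '[{"rot":[0,0,0],"travel":[0,-0.049,-0.072],"fingers":1},{"rot":[0,0,0],"travel":[0,-0.059,-0.063],"fingers":1},{"rot":[0,0,0],"travel":[0,-0.065,-0.057],"fingers":1},{"rot":[0,0,0],"travel":[0,-0.070,-0.050],"fingers":1},{"rot":[0,0,0],"travel":[0,0,0],"fingers":1},{"rot":[0,0,0],"travel":[0,0,0],"fingers":1}]'
python3 - <<'E'
from h import *
plan()
p,M,s=pose();th=np.radians(2.1);ux=np.array([np.cos(th),np.sin(th),0]);H=np.array([.458,.261,.062])+.092*ux
b=p+M[:,2]*.006-H; r=b@ux; print(r,b[2],np.hypot(r,b[2]),"ang",np.degrees(np.arctan2(b[2],-r)-np.arctan2(.037,.172)))
E
```

```text
t: 6.47
eef_pos: [0.4553, 0.2612, 0.2194]
tool_rot: [-0.001, 0.718, -0.696, -0.0]
wrist_force: [-3.4, 2.8, 5.0]
opening: 0.0087
t 6.47 pos [0.4553 0.2612 0.2194] yaw -178.24 tilt 0.15 open 0.0087 F [-3.4  2.8  5. ] q6 -0.87
-0.09468811759490026 0.15140292934909858 0.1785740368282965 ang 45.837693829066076
```

Tracking well (45.8° with low forces), so I continue the arc.

```bash
python3 -m handwheel '[{"rot":[0,0,0],"travel":[0,-0.075,-0.043],"fingers":1},{"rot":[0,0,0],"travel":[0,-0.079,-0.036],"fingers":1},{"rot":[0,0,0],"travel":[0,-0.082,-0.028],"fingers":1},{"rot":[0,0,0],"travel":[0,-0.084,-0.020],"fingers":1},{"rot":[0,0,0],"travel":[0,0,0],"fingers":1}]'
python3 - <<'E'
from h import *
plan()
p,M,s=pose();th=np.radians(2.1);ux=np.array([np.cos(th),np.sin(th),0]);H=np.array([.458,.261,.062])+.092*ux
b=p+M[:,2]*.006-H; r=b@ux; print(r,b[2],np.hypot(r,b[2]),"ang",np.degrees(np.arctan2(b[2],-r)-np.arctan2(.037,.172)))
cv2.imwrite("pics/side2.png",arm.grab_frame("side")[100:300,180:440].repeat(3,0).repeat(3,1))
E
```

```text
t: 6.88
eef_pos: [0.5204, 0.2634, 0.2446]
tool_rot: [-0.002, 0.718, -0.696, 0.0]
wrist_force: [-0.8, 2.7, 4.5]
opening: 0.009
t 6.88 pos [0.5204 0.2634 0.2446] yaw -178.23 tilt 0.19 open 0.0090 F [-0.8  2.7  4.5] q6 -0.78
-0.029571251426105203 0.17664206458801596 0.1791001895387683 ang 68.35612118459227
```

View pics/side2.png

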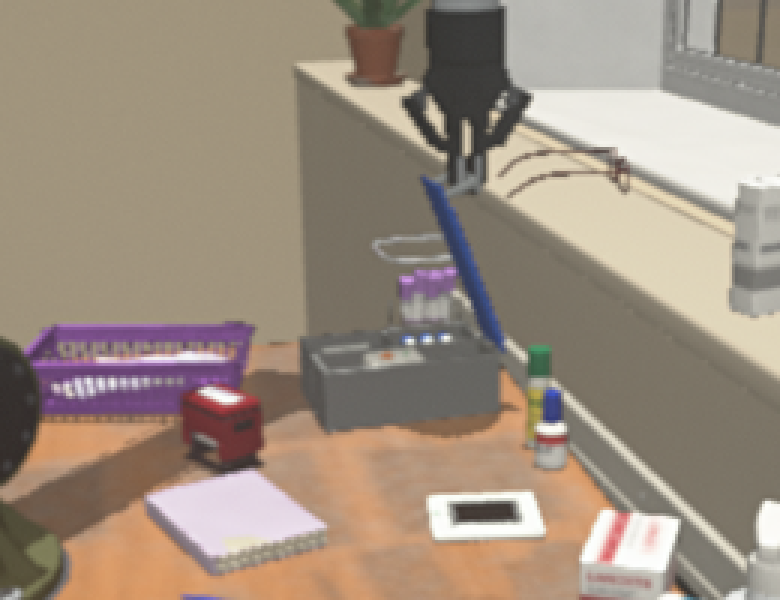

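```bash
python3 -m handwheel '[{"rot":[0,0,0],"travel":[0,-0.086,-0.011],"fingers":1},{"rot":[0,0,0],"travel":[0,-0.086,-0.003],"fingers":1},{"rot":[0,0,0],"travel":[0,-0.086,0.006],"fingers":1},{"rot":[0,0,0],"travel":[0,-0.083,0.014],"fingers":1},{"rot":[0,0,0],"travel":[0,0,0],"fingers":1},{"rot":[0,0,0],"travel":[0,0,0],"fingers":1}]'
python3 - <<'E'
from h import *
plan()
p,M,s=pose();th=np.radians(2.1);ux=np.array([np.cos(th),np.sin(th),0]);H=np.array([.458,.261,.062])+.092*ux
b=p+M[:,2]*.006-H; r=b@ux; print(r,b[2],np.hypot(r,b[2]),"ang",np.degrees(np.arctan2(b[2],-r)-np.arctan2(.037,.172)))
cv2.imwrite("pics/side3.png",arm.grab_frame("side")[100:300,180:440].repeat(3,0).repeat(3,1))
E
```

```text
t: 7.43
eef_pos: [0.5875, 0.2655, 0.2422]
tool_rot: [-0.001, 0.718, -0.696, 0.0]
wrist_force: [1.6, 4.3, 1.7]
opening: 0.0083
t 7.43 pos [0.5875 0.2655 0.2422] yaw -178.22 tilt 0.12 open 0.0083 F [1.6 4.3 1.7] q6 -0.70
0.037561428475109196 0.1741909045130589 0.17819464673263435 ang 90.02833158162733
```

View pics/side3.png

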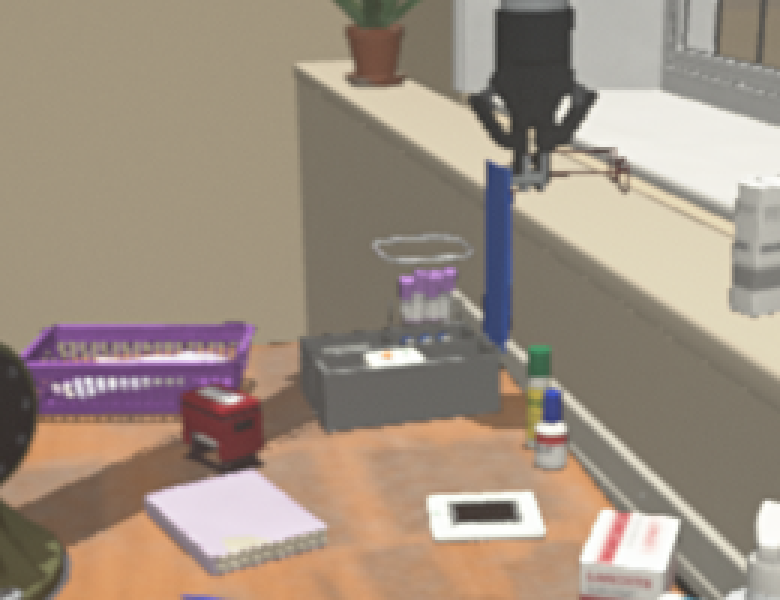

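```bash
python3 -m handwheel '[{"rot":[0,0,0],"travel":[0,0,0],"fingers":0.77},{"rot":[0,0,0],"travel":[0,0,0],"fingers":0.77},{"rot":[0,0,0],"travel":[0,0,0],"fingers":0.77},{"rot":[0,0,0],"travel":[0,0,-0.06],"fingers":0.77},{"rot":[0,0,0],"travel":[0,0,-0.12],"fingers":0.77},{"rot":[0,0,0],"travel":[0,0,-0.15],"fingers":0.77},{"rot":[0,0,0],"travel":[0,0,-0.1],"fingers":0.77}]'
python3 - <<'E'
from h import *
plan([.46,.1,.34],2.1)
cv2.imwrite("pics/side4.png",arm.grab_frame("side")[100:300,180:440].repeat(3,0).repeat(3,1))
E
```

```text
t: 8.07
eef_pos: [0.587, 0.264, 0.3318]
tool_rot: [-0.001, 0.718, -0.696, 0.001]
wrist_force: [0.5, 0.2, 1.3]
opening: 0.0191
t 8.07 pos [0.587  0.264  0.3318] yaw -178.24 tilt 0.15 open 0.0191 F [0.5 0.2 1.3] q6 -0.70
  rot z units total -0.0038 (-0.3 deg), rows>=0.0
  travel units total [ 0.796  0.664 -0.043] rows>=5.0 without turn [ 0.8    0.66  -0.043]
```

View pics/side4.png

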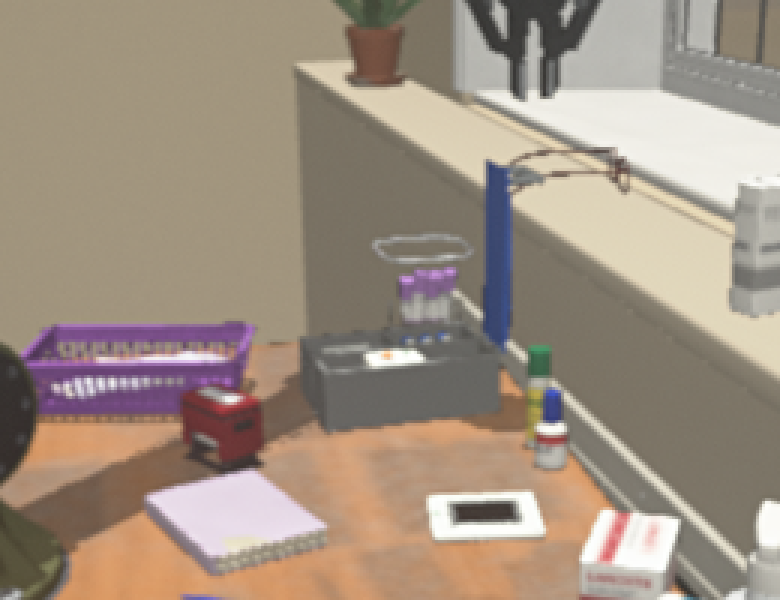

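```bash
python3 -m handwheel '[{"rot":[0,0,0],"travel":[0.15,0.11,0],"fingers":0.3},{"rot":[0,0,0],"travel":[0.15,0.11,0],"fingers":0.3},{"rot":[0,0,0],"travel":[0.15,0.11,0],"fingers":0.3},{"rot":[0,0,0],"travel":[0.15,0.11,0],"fingers":0.3},{"rot":[0,0,0],"travel":[0.15,0.11,0],"fingers":0.3},{"rot":[0,0,0],"travel":[0.15,0.11,0],"fingers":0.3},{"rot":[0,0,0],"travel":[0,0,0],"fingers":0.3}]'
python3 - <<'E'
from h import *
plan()
im=arm.grab_frame("top");cv2.imwrite("pics/top5.png",im);cv2.imwrite("pics/c_case5.png",cv2.resize(im[160:260,165:245],None,fx=6,fy=6,interpolation=cv2.INTER_CUBIC))
for n in("scanner","scanner_window","window"): print(n,[(d['centre'],d['score']) for d in arm.mark_of("top",n)])
arm.grab_frame("side")
for n in("scanner",): print(n,[(d['centre'],d['score']) for d in arm.mark_of("side",n)])
E
```

```text
t: 8.7
eef_pos: [0.4582, 0.0765, 0.3314]
tool_rot: [-0.002, 0.717, -0.697, 0.001]
wrist_force: [0.8, 0.6, 2.0]
opening: 0.0601
t 8.70 pos [0.4582 0.0765 0.3314] yaw -178.36 tilt 0.31 open 0.0601 F [0.8 0.6 2. ] q6 -0.57
scanner [([0.4491, 0.2644, 0.0029], 0.62)]
scanner_window []
window [([0.4552, -0.0125, -0.0029], 0.64)]
scanner []
```

View pics/c_case5.png

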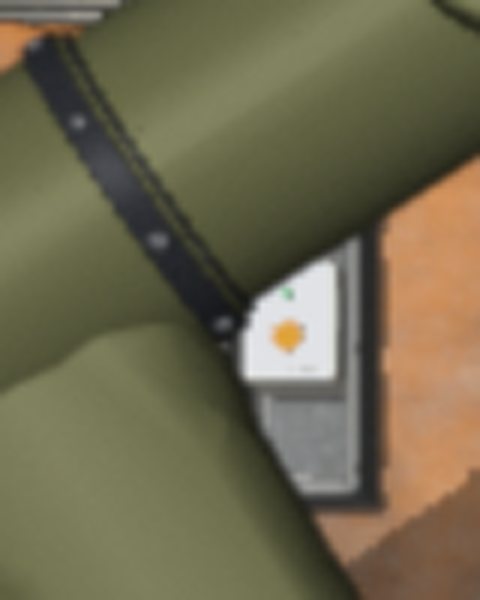

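View pics/top5.png

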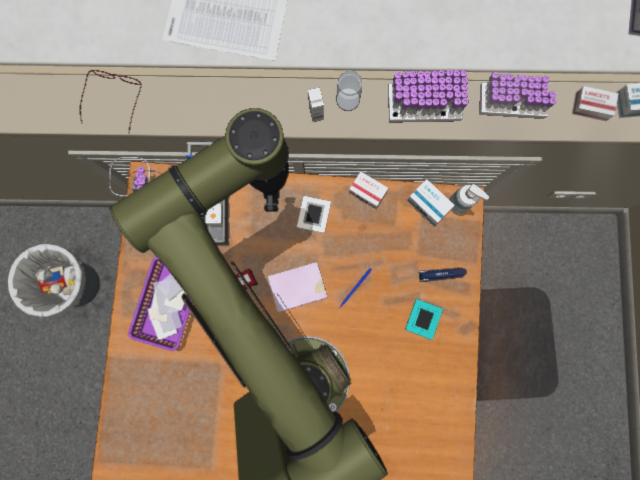

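```bash
python3 - <<'E'
from h import *
px=(np.array([(243,381),(337,381),(337,260),(212.,95)])+.5)/6-.5+[165,160]
P=onz("top",px,.062);print(P.round(4))
print(proj("top",[[.458,.261,.062]]))
th=np.radians(2.1);ux=np.array([np.cos(th),np.sin(th),0]);uy=np.array([-np.sin(th),np.cos(th),0])
for q in P[:3]: print(((q-[.458,.261,0])@ux).round(4),((q-[.458,.261,0])@uy).round(4))
E
```

```text
[[0.4176 0.2801 0.062 ]
 [0.4182 0.2378 0.062 ]
 [0.4738 0.2398 0.062 ]
 [0.5496 0.2995 0.062 ]]
[[212.72530702 208.51521085]]
-0.0396 0.0206
-0.0406 -0.0218
0.015 -0.0218
```

```bash
python3 - <<'E'
from h import *
plan([.4475,.261,.20],2.1)
E
```

```text
t 9.00 pos [0.4609 0.0813 0.3275] yaw -178.19 tilt 0.07 open 0.0600 F [-0.4  0.7  0.4] q6 -0.58
  rot z units total -0.0032 (-0.3 deg), rows>=0.0
  travel units total [-0.901  0.033  0.637] rows>=5.3 without turn [-0.901  0.038  0.637]
```

```bash
python3 -m handwheel '[{"rot":[0,0,-0.003],"travel":[-0.18,0.007,0.02],"fingers":0.05},{"rot":[0,0,0],"travel":[-0.18,0.007,0.08],"fingers":0.05},{"rot":[0,0,0],"travel":[-0.18,0.007,0.08],"fingers":0.05},{"rot":[0,0,0],"travel":[-0.18,0.007,0.08],"fingers":0.05},{"rot":[0,0,0],"travel":[-0.18,0.007,0.08],"fingers":0.05},{"rot":[0,0,0],"travel":[0,0,0.14],"fingers":0.05},{"rot":[0,0,0],"travel":[0,0,0.157],"fingers":0.05},{"rot":[0,0,0],"travel":[0,0,0],"fingers":0.05}]'
python3 - <<'E'
from h import *
plan([.4475,.261,.20],2.1)
plan([.4475,.261,.037],2.1)
im=arm.grab_frame("side");cv2.imwrite("pics/side6.png",im[100:300,180:440].repeat(3,0).repeat(3,1))
im=arm.grab_frame("top");cv2.imwrite("pics/top6.png",cv2.resize(im[150:260,150:270],None,fx=5,fy=5))
E
```

```text
t: 9.67
eef_pos: [0.4447, 0.2603, 0.1924]
tool_rot: [0.006, 0.72, -0.694, -0.001]
wrist_force: [-0.1, -0.8, -1.7]
opening: 0.0812
t 9.67 pos [0.4447 0.2603 0.1924] yaw -177.85 tilt 0.74 open 0.0812 F [-0.1 -0.8 -1.7] q6 -0.88
  rot z units total 0.0006 (0.1 deg), rows>=0.0
  travel units total [-0.003 -0.014 -0.038] rows>=0.2 without turn [-0.003 -0.014 -0.038]
t 9.67 pos [0.4447 0.2603 0.1924] yaw -177.85 tilt 0.74 open 0.0812 F [-0.1 -0.8 -1.7] q6 -0.88
  rot z units total 0.0006 (0.1 deg), rows>=0.0
  travel units total [-0.009 -0.022  0.777] rows>=3.7 without turn [-0.009 -0.022  0.777]
```

View pics/side6.png

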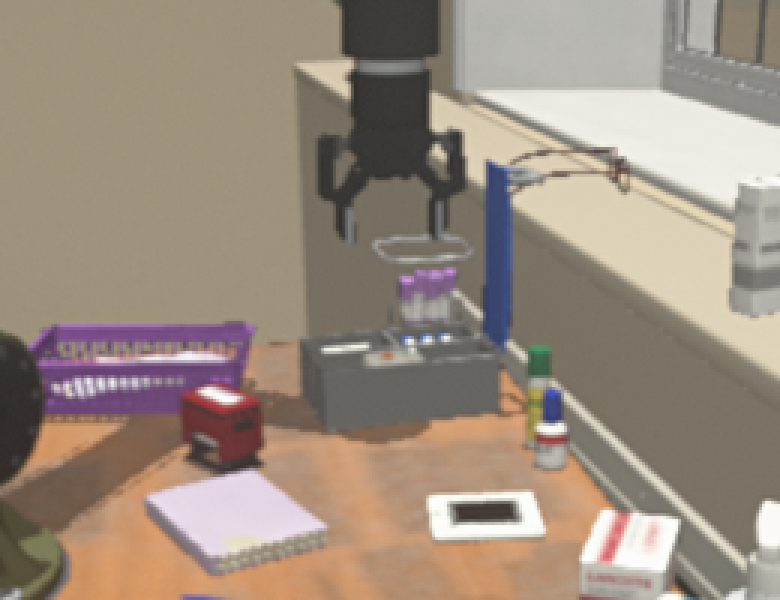

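View pics/top6.png

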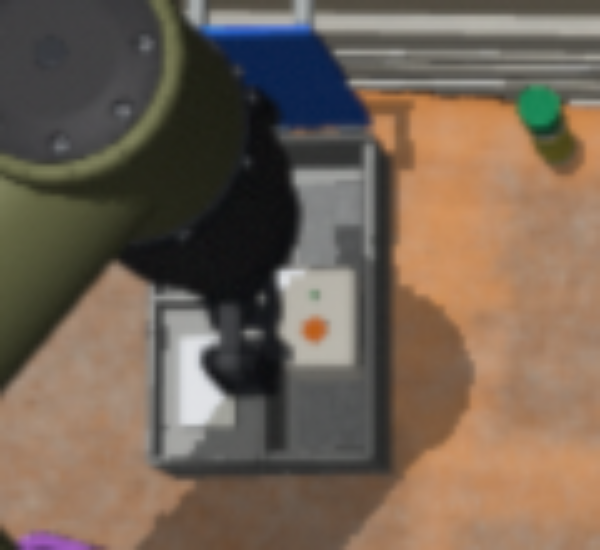

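```bash
python3 - <<'E'
from h import *
px=(np.array([(320,367),(320,268),(356,320),(165,468.),(390,468)])+.5)/5-.5+[150,150]
print(onz("top",px,.062).round(4))
plan([.4465,.261,.12],2.1)
E
```

```text
[[0.4182 0.2571 0.062 ]
 [0.4727 0.2592 0.062 ]
 [0.4443 0.2386 0.062 ]
 [0.3619 0.3384 0.062 ]
 [0.3636 0.2173 0.062 ]]
t 9.77 pos [0.4473 0.2603 0.2   ] yaw -177.92 tilt 0.19 open 0.0809 F [-0.2  0.1  0.8] q6 -0.88
  rot z units total -0.0002 (-0.0 deg), rows>=0.0
  travel units total [-0.005  0.003  0.4  ] rows>=1.9 without turn [-0.005  0.003  0.4  ]
```

```bash
python3 -m handwheel '[{"rot":[0,0,0],"travel":[-0.003,0.003,0.17],"fingers":0.05},{"rot":[0,0,0],"travel":[0,0,0.17],"fingers":0.05},{"rot":[0,0,0],"travel":[0,0,0.16],"fingers":0.05},{"rot":[0,0,0],"travel":[0,0,0.12],"fingers":0.05},{"rot":[0,0,0],"travel":[0,0,0],"fingers":0.05},{"rot":[0,0,0],"travel":[0,0,0],"fingers":0.05}]'
python3 - <<'E'
from h import *
plan([.4465,.261,.037],2.1)
E
```

```text
t: 10.27
eef_pos: [0.4477, 0.2611, 0.0784]
tool_rot: [-0.0, 0.72, -0.694, 0.001]
wrist_force: [0.9, 0.6, 1.5]
opening: 0.0812
t 10.27 pos [0.4477 0.2611 0.0784] yaw -177.95 tilt 0.08 open 0.0812 F [0.9 0.6 1.5] q6 -0.88
  rot z units total -0.0006 (-0.1 deg), rows>=0.0
  travel units total [0.    0.006 0.207] rows>=1.0 without turn [0.    0.006 0.207]
```

```bash
python3 -m handwheel '[{"rot":[0,0,0],"travel":[0,0.006,0.1],"fingers":0.05},{"rot":[0,0,0],"travel":[0,0,0.1],"fingers":0.05},{"rot":[0,0,0],"travel":[0,0,0],"fingers":0.05},{"rot":[0,0,0],"travel":[0,0,0],"fingers":0.05}]'
python3 -m handwheel '[{"rot":[0,0,0],"travel":[0,0,0],"fingers":1},{"rot":[0,0,0],"travel":[0,0,0],"fingers":1},{"rot":[0,0,0],"travel":[0,0,0],"fingers":1},{"rot":[0,0,0],"travel":[0,0,0],"fingers":1},{"rot":[0,0,0],"travel":[0,0,0],"fingers":1}]' 25
python3 -m handwheel '[{"rot":[0,0,0],"travel":[0,0,-0.03],"fingers":1},{"rot":[0,0,0],"travel":[0,0,-0.08],"fingers":1},{"rot":[0,0,0],"travel":[0,0,-0.14],"fingers":1},{"rot":[0,0,0],"travel":[0,0,-0.18],"fingers":1},{"rot":[0,0,0],"travel":[0,0,-0.14],"fingers":1},{"rot":[0,0,0],"travel":[0,0,-0.08],"fingers":1},{"rot":[0,0,0],"travel":[0,0,0],"fingers":1}]'
python3 - <<'E'
from h import *
plan([.38,-.17,.16],-44)
im=arm.grab_frame("side");cv2.imwrite("pics/side7.png",im[100:300,180:440].repeat(3,0).repeat(3,1))
E
```

```text
t: 10.6
eef_pos: [0.4466, 0.2616, 0.0391]
tool_rot: [-0.001, 0.72, -0.694, 0.0]
wrist_force: [-0.9, -0.5, 1.1]
opening: 0.0809
t: 11.02
eef_pos: [0.4467, 0.262, 0.0393]
tool_rot: [-0.002, 0.72, -0.694, 0.0]
wrist_force: [-1.1, -0.4, 6.7]
opening: 0.0575
t: 11.6
eef_pos: [0.447, 0.2618, 0.172]
tool_rot: [-0.004, 0.72, -0.694, 0.0]
wrist_force: [0.3, 0.7, 0.1]
opening: 0.0577
t 11.60 pos [0.447  0.2618 0.172 ] yaw -177.94 tilt 0.44 open 0.0577 F [0.3 0.7 0.1] q6 -0.88
  rot z units total 0.5117 (46.1 deg), rows>=6.4
  travel units total [ 1.786 -1.259  0.059] rows>=10.5 without turn [2.146 0.413 0.047]
```

View pics/side7.png

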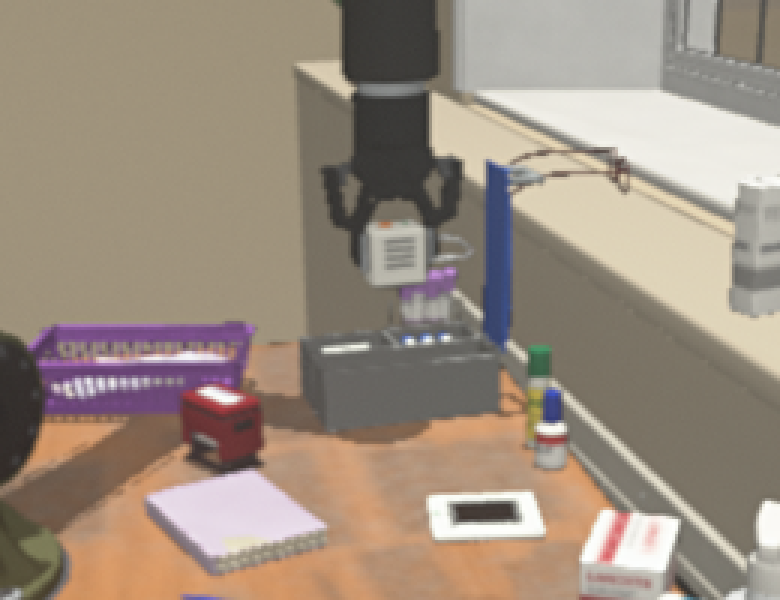

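```bash
python3 - <<'E'
from h import *
print(onz("top",[(371,268),(340,307),(318,264),(270,279),(420,274),(466,272)],0.).round(3))
E
python3 -m handwheel '[{"rot":[0,0,0],"travel":[0.1,0.018,0],"fingers":1},{"rot":[0,0,0],"travel":[0.19,0.038,0],"fingers":1},{"rot":[0,0,0],"travel":[0.19,0.038,0],"fingers":1},{"rot":[0,0,0],"travel":[0.19,0.038,0],"fingers":1},{"rot":[0,0,0],"travel":[0.19,0.038,0],"fingers":1},{"rot":[0,0,0],"travel":[0.19,0.038,0],"fingers":1},{"rot":[0,0,0],"travel":[0.19,0.038,0],"fingers":1},{"rot":[0,0,0],"travel":[0.19,0.038,0],"fingers":1}]'
python3 -m handwheel '[{"rot":[0,0,0],"travel":[0.19,0.038,0],"fingers":1},{"rot":[0,0,0],"travel":[0.19,0.038,0],"fingers":1},{"rot":[0,0,0],"travel":[0.19,0.038,0],"fingers":1},{"rot":[0,0,0],"travel":[0.14,0.016,0],"fingers":1},{"rot":[0,0,0.073],"travel":[0,0,0],"fingers":1},{"rot":[0,0,0.073],"travel":[0,0,0],"fingers":1},{"rot":[0,0,0.073],"travel":[0,0,0],"fingers":1},{"rot":[0,0,0.073],"travel":[0,0,0],"fingers":1}]'
python3 -m handwheel '[{"rot":[0,0,0.073],"travel":[0,0,0],"fingers":1},{"rot":[0,0,0.073],"travel":[0,0,0],"fingers":1},{"rot":[0,0,0.073],"travel":[0,0,0],"fingers":1},{"rot":[0,0,0],"travel":[0,0,0],"fingers":1}]'
python3 - <<'E'
from h import *
plan([.38,-.17,.0365],-44)
im=arm.grab_frame("side");cv2.imwrite("pics/side8.png",im[100:400,180:520].repeat(2,0).repeat(2,1))
E
```

```text
[[ 0.307 -0.175  0.   ]
 [ 0.198 -0.089  0.   ]
 [ 0.316 -0.027  0.   ]
 [ 0.273  0.106  0.   ]
 [ 0.292 -0.312  0.   ]
 [ 0.3   -0.44   0.   ]]
t: 12.32
eef_pos: [0.3976, -0.0285, 0.1652]
tool_rot: [0.001, 0.72, -0.694, -0.001]
wrist_force: [1.7, -0.8, -0.5]
opening: 0.0576
t: 12.98
eef_pos: [0.3772, -0.17, 0.1649]
tool_rot: [-0.001, -0.54, 0.842, 0.001]
wrist_force: [0.2, 0.7, -2.1]
opening: 0.0579
t: 13.32
eef_pos: [0.3774, -0.1696, 0.165]
tool_rot: [-0.001, -0.389, 0.921, 0.001]
wrist_force: [0.0, 0.3, -1.5]
opening: 0.0578
t 13.32 pos [ 0.3774 -0.1696  0.165 ] yaw 135.82 tilt 0.15 open 0.0578 F [ 0.   0.3 -1.5] q6 -0.84
  rot z units total -0.0020 (-0.2 deg), rows>=0.0
  travel units total [-0.008 -0.012  0.643] rows>=3.1 without turn [-0.009 -0.012  0.643]
```

View pics/side8.png

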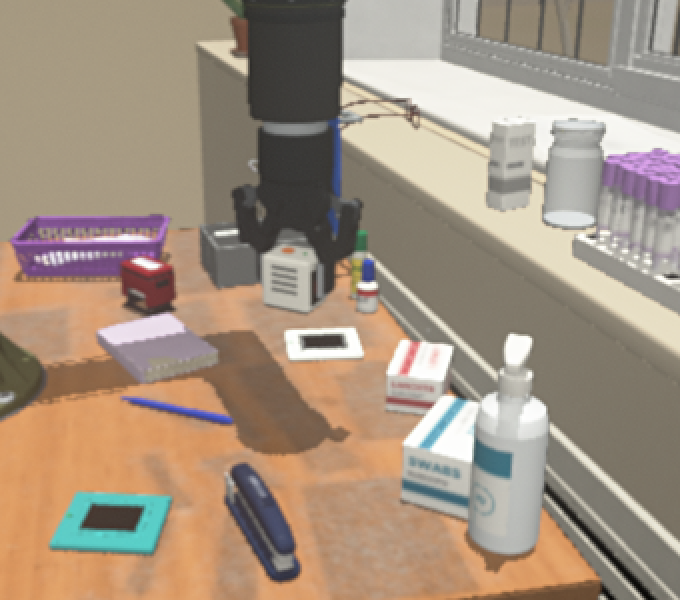

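```bash
python3 -m handwheel '[{"rot":[0,0,0],"travel":[0,0,0.15],"fingers":1},{"rot":[0,0,0],"travel":[0,0,0.17],"fingers":1},{"rot":[0,0,0],"travel":[0,0,0.15],"fingers":1},{"rot":[0,0,0],"travel":[0,0,0.1],"fingers":1},{"rot":[0,0,0],"travel":[0,0,0.04],"fingers":1},{"rot":[0,0,0],"travel":[0,0,0],"fingers":1},{"rot":[0,0,0],"travel":[0,0,0],"fingers":1}]'
python3 - <<'E'
from h import *
plan([.38,-.17,.0355],-44)
E
```

```text
t: 13.95
eef_pos: [0.3784, -0.17, 0.0452]
tool_rot: [-0.0, -0.392, 0.92, -0.0]
wrist_force: [0.4, 1.2, -0.6]
opening: 0.0577
t 13.95 pos [ 0.3784 -0.17    0.0452] yaw 136.16 tilt 0.04 open 0.0577 F [ 0.4  1.2 -0.6] q6 -0.84
  rot z units total 0.0018 (0.2 deg), rows>=0.0
  travel units total [-0.006 -0.006  0.049] rows>=0.2 without turn [-0.006 -0.006  0.049]
```

```bash
python3 -m handwheel '[{"rot":[0,0,0],"travel":[0,0,0.03],"fingers":1},{"rot":[0,0,0],"travel":[0,0,0.012],"fingers":1},{"rot":[0,0,0],"travel":[0,0,0],"fingers":1},{"rot":[0,0,0],"travel":[0,0,0],"fingers":1}]'
python3 -m handwheel '[{"rot":[0,0,0],"travel":[0,0,0.01],"fingers":1},{"rot":[0,0,0],"travel":[0,0,0],"fingers":1},{"rot":[0,0,0],"travel":[0,0,0],"fingers":1}]'
```

```text
t: 14.28
eef_pos: [0.3783, -0.1698, 0.0365]
tool_rot: [0.0, -0.391, 0.92, -0.0]
wrist_force: [0.1, -0.0, -1.8]
opening: 0.0576
t: 14.53
eef_pos: [0.3787, -0.17, 0.0353]
tool_rot: [0.001, -0.391, 0.92, -0.001]
wrist_force: [-2.3, 2.0, 5.2]
opening: 0.0576
```

```bash
python3 -m handwheel '[{"rot":[0,0,0],"travel":[0,0,0],"fingers":0.1},{"rot":[0,0,0],"travel":[0,0,0],"fingers":0.1},{"rot":[0,0,0],"travel":[0,0,0],"fingers":0.1},{"rot":[0,0,0],"travel":[0,0,-0.1],"fingers":0.1},{"rot":[0,0,0],"travel":[0,0,-0.18],"fingers":0.1},{"rot":[0,0,0],"travel":[0,0,-0.18],"fingers":0.1},{"rot":[0,0,0],"travel":[0,0,-0.04],"fingers":0.1},{"rot":[0,0,0],"travel":[0,0,0],"fingers":0.1}]'
python3 - <<'E'
from h import *
plan([.3787,-.17,.1],46)
im=arm.grab_frame("side");cv2.imwrite("pics/side9.png",im[200:400,240:440].repeat(3,0).repeat(3,1))
im=arm.grab_frame("top");cv2.imwrite("pics/top9.png",im)
for c in("side","top"):
  for n in("scanner","window"): print(c,n,[(np.round(d['centre'],4),d['score']) for d in arm.mark_of(c,n)])
E
```

```text
t: 15.2
eef_pos: [0.3798, -0.1701, 0.1377]
tool_rot: [0.003, -0.391, 0.92, -0.002]
wrist_force: [-1.0, 0.1, -0.6]
opening: 0.0769
t 15.20 pos [ 0.3798 -0.1701  0.1377] yaw 136.06 tilt 0.36 open 0.0769 F [-1.   0.1 -0.6] q6 -0.84
  rot z units total -0.9993 (-89.9 deg), rows>=12.6
  travel units total [-0.003  0.004  0.188] rows>=0.9 without turn [0.004 0.005 0.188]
side scanner [(array([ 0.4063, -0.1862,  0.0263]), 0.66), (array([ 0.3794, -0.174 ,  0.0021]), 0.59)]
side window [(array([ 0.4074, -0.1907,  0.0307]), 0.52), (array([ 0.5578,  0.1394, -0.0021]), 0.16)]
top scanner [(array([ 3.776e-01, -1.672e-01,  3.000e-04]), 0.62)]
top window []
```

View pics/side9.png

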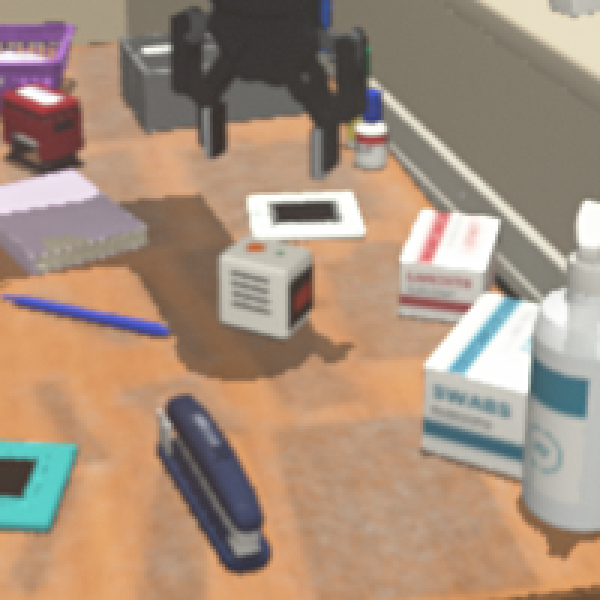

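View pics/top9.png

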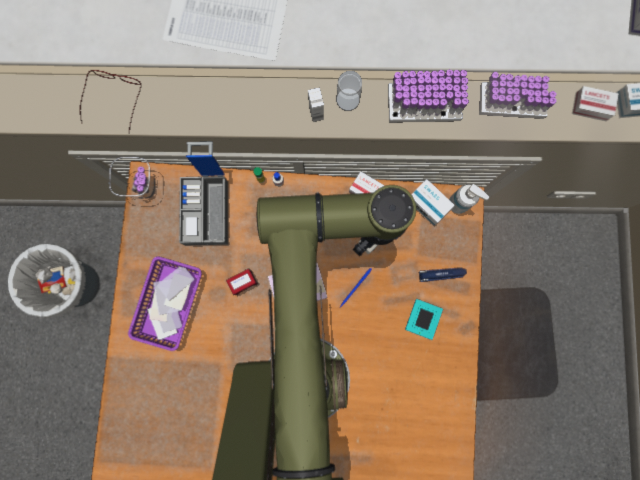

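The side crop shows the scanner standing upright at (265,290), ribs towards the camera and window at (302,288), released. The flap still stands open. Next I turn 90° to take it by the ribs.

```bash
python3 -m handwheel '[{"rot":[0,0,-0.077],"travel":[0,0,0],"fingers":0.1},{"rot":[0,0,-0.077],"travel":[0,0,0],"fingers":0.1},{"rot":[0,0,-0.077],"travel":[0,0,0],"fingers":0.1},{"rot":[0,0,-0.077],"travel":[0,0,0],"fingers":0.1},{"rot":[0,0,-0.077],"travel":[0,0,0],"fingers":0.1},{"rot":[0,0,-0.077],"travel":[0,0,0],"fingers":0.1},{"rot":[0,0,-0.077],"travel":[0,0,0],"fingers":0.1},{"rot":[0,0,-0.077],"travel":[0,0,0],"fingers":0.1}]'
python3 -m handwheel '[{"rot":[0,0,-0.077],"travel":[0,0,0],"fingers":0.1},{"rot":[0,0,-0.077],"travel":[0,0,0],"fingers":0.1},{"rot":[0,0,-0.077],"travel":[0,0,0],"fingers":0.1},{"rot":[0,0,-0.077],"travel":[0,0,0],"fingers":0.1},{"rot":[0,0,-0.076],"travel":[0,0,0],"fingers":0.1},{"rot":[0,0,0],"travel":[0,0,0],"fingers":0.1}]'
python3 - <<'E'
from h import *
plan([.378,-.169,.039],46.06)
im=arm.grab_frame("side");cv2.imwrite("pics/side10.png",im[200:400,240:440].repeat(3,0).repeat(3,1))
E
```

```text
t: 16.17
eef_pos: [0.3777, -0.1698, 0.1332]
tool_rot: [0.0, 0.776, -0.63, -0.001]
wrist_force: [-1.0, 0.3, 0.3]
opening: 0.0769
t: 16.67
eef_pos: [0.3778, -0.1698, 0.1333]
tool_rot: [0.0, 0.928, -0.372, -0.001]
wrist_force: [-0.2, 0.5, -0.0]
opening: 0.0771
t 16.67 pos [ 0.3778 -0.1698  0.1333] yaw -133.70 tilt 0.08 open 0.0771 F [-0.2  0.5 -0. ] q6 0.74
  rot z units total 0.0027 (0.2 deg), rows>=0.0
  travel units total [-0.001 -0.004  0.472] rows>=2.3 without turn [-0.001 -0.004  0.472]
```

View pics/side10.png

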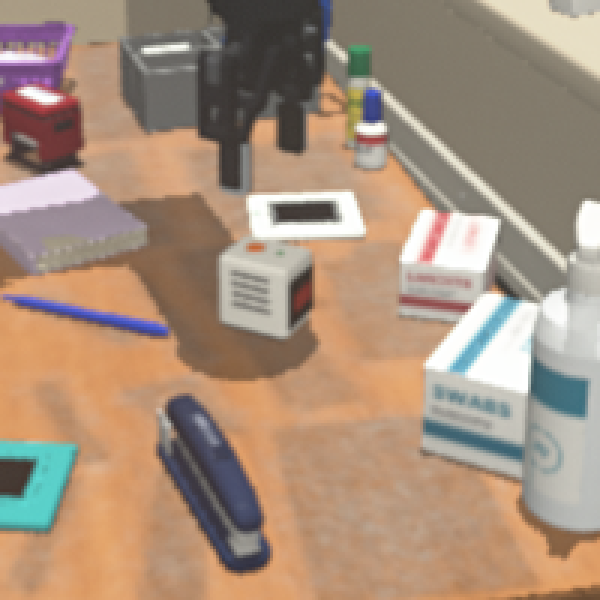

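```bash
python3 -m handwheel '[{"rot":[0,0,0.002],"travel":[0,-0.004,0.1],"fingers":0.1},{"rot":[0,0,0],"travel":[0,0,0.15],"fingers":0.1},{"rot":[0,0,0],"travel":[0,0,0.14],"fingers":0.1},{"rot":[0,0,0],"travel":[0,0,0.08],"fingers":0.1},{"rot":[0,0,0],"travel":[0,0,0],"fingers":0.1},{"rot":[0,0,0],"travel":[0,0,0],"fingers":0.1},{"rot":[0,0,0],"travel":[0,0,0],"fingers":0.1}]'
python3 - <<'E'
from h import *
plan([.378,-.169,.039],46.06)
E
```

```text
t: 17.3
eef_pos: [0.3794, -0.1694, 0.0415]
tool_rot: [0.0, 0.927, -0.376, 0.001]
wrist_force: [0.1, -0.3, 0.3]
opening: 0.077
t 17.30 pos [ 0.3794 -0.1694  0.0415] yaw -134.20 tilt 0.10 open 0.0770 F [ 0.1 -0.3  0.3] q6 0.73
  rot z units total -0.0029 (-0.3 deg), rows>=0.0
  travel units total [-0.007  0.003  0.013] rows>=0.1 without turn [-0.007  0.003  0.013]
```

```bash
python3 -m handwheel '[{"rot":[0,0,-0.003],"travel":[-0.007,0.003,0.013],"fingers":0.1},{"rot":[0,0,0],"travel":[0,0,0],"fingers":1},{"rot":[0,0,0],"travel":[0,0,0],"fingers":1},{"rot":[0,0,0],"travel":[0,0,0],"fingers":1},{"rot":[0,0,0],"travel":[0,0,0],"fingers":1},{"rot":[0,0,0],"travel":[0,0,0],"fingers":1},{"rot":[0,0,0],"travel":[0,0,0],"fingers":1}]' 25
python3 - <<'E'
from h import *
plan()
p,M,s=pose(); print(M.round(3))
E
```

```text
t: 17.88
eef_pos: [0.3776, -0.1687, 0.0381]
tool_rot: [-0.0, 0.928, -0.373, 0.0]
wrist_force: [-1.9, 1.6, 4.3]
opening: 0.0441
t 17.88 pos [ 0.3776 -0.1687  0.0381] yaw -133.85 tilt 0.05 open 0.0441 F [-1.9  1.6  4.3] q6 0.73
[[ 0.721 -0.693  0.001]
 [-0.693 -0.721 -0.   ]
 [ 0.001 -0.001 -1.   ]]
```

```bash
python3 -m handwheel '[{"rot":[0,0,0],"travel":[0,0,-0.03],"fingers":1},{"rot":[0,0,0],"travel":[0,0,-0.04],"fingers":1},{"rot":[0,0,0],"travel":[0.03,0.05,-0.02],"fingers":1},{"rot":[0,0,0],"travel":[0.07,0.07,0],"fingers":1},{"rot":[0,0,0],"travel":[0.1,0.07,0],"fingers":1},{"rot":[0,0,0],"travel":[0.08,0.017,0],"fingers":1},{"rot":[0,0,0],"travel":[0,0,0],"fingers":1},{"rot":[0,0,0],"travel":[0,0,0],"fingers":1}]'
python3 - <<'E'
from h import *
plan([.4059,-.2535,.05],46.1)
im=arm.grab_frame("top");cv2.imwrite("pics/top11.png",cv2.resize(im[160:280,300:500],None,fx=4,fy=4,interpolation=cv2.INTER_CUBIC))
im=arm.grab_frame("side");cv2.imwrite("pics/side11.png",cv2.resize(im[200:400,260:460],None,fx=3,fy=3,interpolation=cv2.INTER_CUBIC))
for c in("side","top"):
  for n in("scanner","window","barcode","blue_carton"): print(c,n,[(np.round(d['centre'],4),d['score']) for d in arm.mark_of(c,n)])
E
```

```text
t: 18.55
eef_pos: [0.3886, -0.2377, 0.0553]
tool_rot: [0.0, 0.927, -0.374, -0.001]
wrist_force: [-0.1, 0.2, -2.0]
opening: 0.0441
t 18.55 pos [ 0.3886 -0.2377  0.0553] yaw -133.95 tilt 0.09 open 0.0441 F [-0.1  0.2 -2. ] q6 0.91
  rot z units total -0.0005 (-0.0 deg), rows>=0.0
  travel units total [ 0.117 -0.003  0.026] rows>=0.6 without turn [ 0.117 -0.003  0.026]
side scanner [(array([ 0.3902, -0.2388,  0.0208]), 0.64)]
side window [(array([ 0.4173, -0.2566,  0.0461]), 0.57)]
side barcode [(array([ 0.4907, -0.3399,  0.    ]), 0.6), (array([ 0.5498,  0.0914, -0.0072]), 0.5), (array([ 0.5221, -0.164 ,  0.0036]), 0.45)]
side blue_carton [(array([ 0.492 , -0.339 ,  0.0011]), 0.66)]
top scanner [(array([ 0.3931, -0.2356,  0.0154]), 0.61)]
top window [(array([0.5496, 0.269 , 0.0645]), 0.67)]
top barcode []
top blue_carton [(array([ 0.4852, -0.3333, -0.0035]), 0.81)]
```

View pics/top11.png

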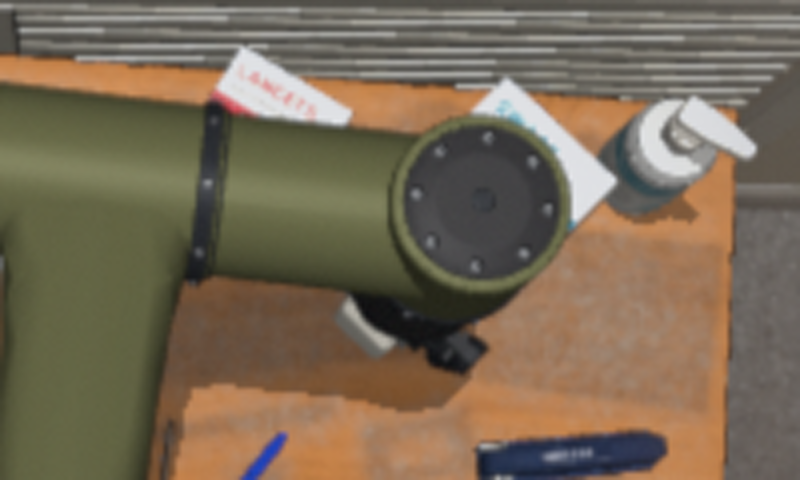

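View pics/side11.png

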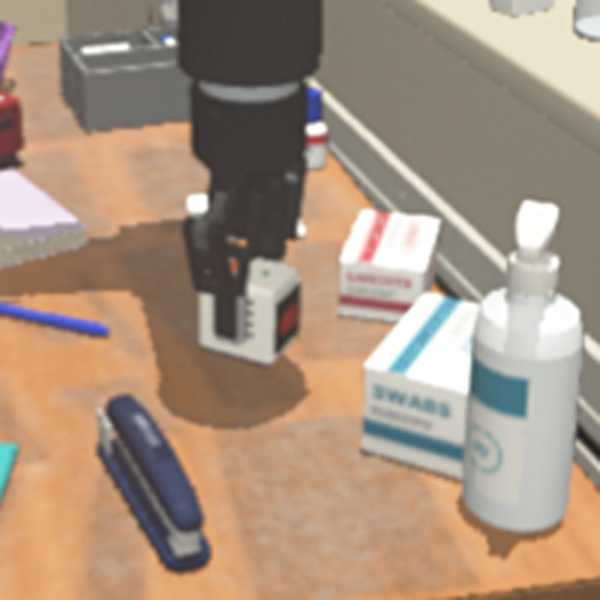

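```bash
python3 - <<'E'
from h import *
p,M,s=pose()
im=arm.grab_frame("side")
ux=M[:,0];uy=M[:,1];o=p.copy();o[2]-=.0381
print(o)
big=cv2.resize(im[270:330,315:375],None,fx=10,fy=10,interpolation=cv2.INTER_CUBIC)
def d(P,col):
    q=proj("side",P); q=((q-[315,270]+.5)*10-.5).astype(int)
    for a,b in zip(q,np.roll(q,-1,0)): cv2.line(big,tuple(a.tolist()),tuple(b.tolist()),col,1)
def B(x,y,z): return o+ux*x+uy*y+np.array([0,0,z])
for z in(0,.058): d([B(-.028,-.022,z),B(.028,-.022,z),B(.028,.022,z),B(-.028,.022,z)],(0,0,255))
d([B(.03,-.018,.010),B(.03,.018,.010),B(.03,.018,.046),B(.03,-.018,.046)],(0,255,0))
d([B(.028,.022,0),B(.028,.022,.058)],(0,0,255));d([B(-.028,.022,0),B(-.028,.022,.058)],(0,0,255))
cv2.imwrite("pics/ov12.png",big)
E
```

```text
[ 0.38896125 -0.23709993  0.01748802]
```

View pics/ov12.png

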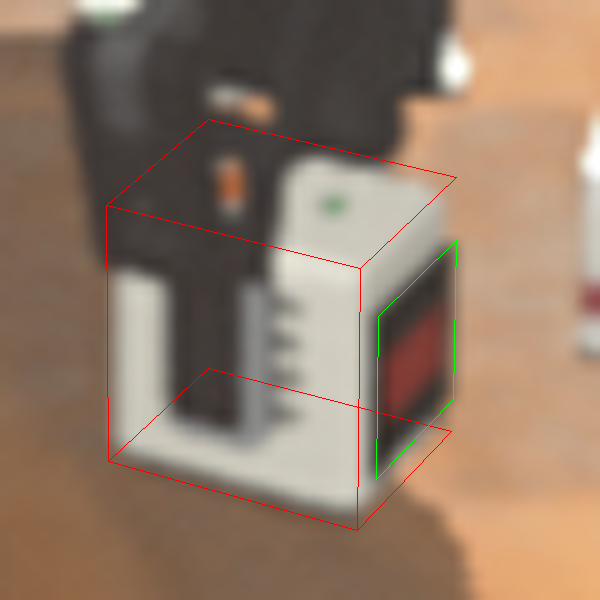

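```bash
python3 - <<'E'
from h import *
im=cv2.imread("pics/side0.png")
x0,y0=370,285
def go(c,yaw,out):
    big=cv2.resize(im[y0:y0+80,x0:x0+80],None,fx=7,fy=7,interpolation=cv2.INTER_CUBIC)
    a=np.radians(yaw);ux=np.array([np.cos(a),np.sin(a),0]);uy=np.array([-np.sin(a),np.cos(a),0])
    B=lambda x,y,z:np.array([c[0],c[1],0])+ux*x+uy*y+np.array([0,0,z])
    def d(P):
        q=((proj("side",P)-[x0,y0]+.5)*7-.5).astype(int)
        for a_,b in zip(q,np.roll(q,-1,0)): cv2.line(big,tuple(a_.tolist()),tuple(b.tolist()),(0,0,255),1)
    for z in(0,.06): d([B(-.034,-.0525,z),B(.034,-.0525,z),B(.034,.0525,z),B(-.034,.0525,z)])
    d([B(-.034,-.0525,0),B(-.034,-.0525,.06)]);
    cv2.imwrite(out,big)
go([.4893,-.3338],-43.9,"pics/ov13.png")
im2=cv2.imread("pics/top0.png");x0,y0=400,170
big=cv2.resize(im2[y0:y0+70,x0:x0+80],None,fx=8,fy=8,interpolation=cv2.INTER_CUBIC)
a=np.radians(-43.9);ux=np.array([np.cos(a),np.sin(a),0]);uy=np.array([-np.sin(a),np.cos(a),0]);c=np.array([.4893,-.3338,0])
B=lambda x,y,z:c+ux*x+uy*y+np.array([0,0,z])
for P in ([B(-.034,-.0525,.06),B(.034,-.0525,.06),B(.034,.0525,.06),B(-.034,.0525,.06)],[B(-.035,-.024,.025),B(-.035,.024,.025),B(-.035,.024,.055),B(-.035,-.024,.055)]):
    q=((proj("top",P)-[x0,y0]+.5)*8-.5).astype(int)
    cv2.polylines(big,[q.reshape(-1,1,2)],True,(0,0,255),1)
cv2.imwrite("pics/ov14.png",big)
E
```

```text
(no output)
```

View pics/ov13.png

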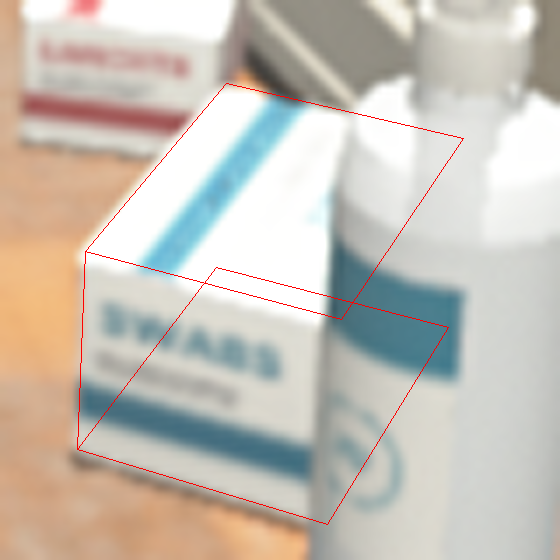

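View pics/ov14.png

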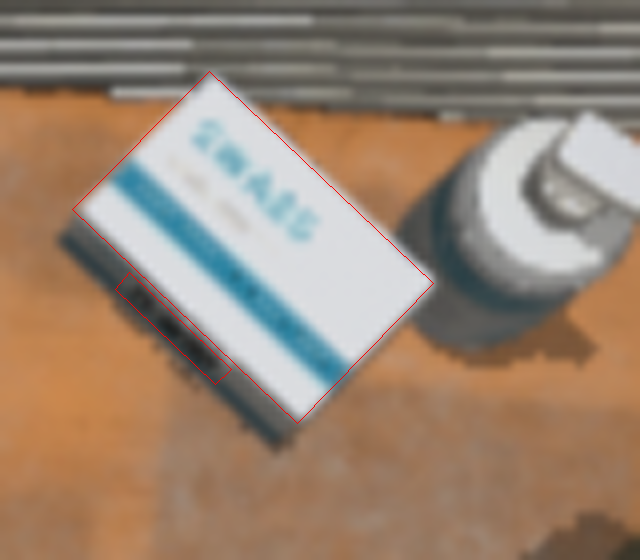

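The overlays match the carton (ov13, ov14) and the held scanner (ov12) to about 1 px. The window is uncovered. Next I close in to the scan pose.

```bash
python3 - <<'E'
from h import *
plan([.4059,-.2535,.05],46.1)
E
```

```text
t 19.10 pos [ 0.389  -0.2372  0.0556] yaw -133.83 tilt 0.01 open 0.0437 F [ 0.2  0.  -1.4] q6 0.91
  rot z units total 0.0008 (0.1 deg), rows>=0.0
  travel units total [0.118 0.    0.028] rows>=0.6 without turn [0.118 0.    0.028]
```

```bash
python3 -m handwheel '[{"rot":[0,0,0],"travel":[0.05,0,0.014],"fingers":1},{"rot":[0,0,0],"travel":[0.05,0,0.014],"fingers":1},{"rot":[0,0,0],"travel":[0.018,0,0],"fingers":1},{"rot":[0,0,0],"travel":[0,0,0],"fingers":1},{"rot":[0,0,0],"travel":[0,0,0],"fingers":1},{"rot":[0,0,0],"travel":[0,0,0],"fingers":1}]'
python3 - <<'E'
from h import *
plan([.4059,-.2535,.05],46.1)
E
```

```text
t: 19.6
eef_pos: [0.4057, -0.2535, 0.0499]
tool_rot: [-0.0, 0.928, -0.373, -0.0]
wrist_force: [1.0, 0.2, -1.7]
opening: 0.0438
t 19.60 pos [ 0.4057 -0.2535  0.0499] yaw -133.85 tilt 0.01 open 0.0438 F [ 1.   0.2 -1.7] q6 0.94
  rot z units total 0.0006 (0.1 deg), rows>=0.0
  travel units total [ 0.001 -0.001 -0.   ] rows>=0.0 without turn [ 0.001 -0.001 -0.   ]
```

```bash
python3 -m handwheel '[{"rot":[0,0,0],"travel":[0,0,0],"fingers":1},{"rot":[0,0,0],"travel":[0,0,0],"fingers":1},{"rot":[0,0,0],"travel":[0,0,0],"fingers":1},{"rot":[0,0,0],"travel":[0,0,0],"fingers":1},{"rot":[0,0,0],"travel":[0,0,0],"fingers":1},{"rot":[0,0,0],"travel":[0,0,0],"fingers":1},{"rot":[0,0,0],"travel":[0,0,0],"fingers":1},{"rot":[0,0,0],"travel":[0,0,0],"fingers":1}]'
python3 - <<'E'
from h import *
im=arm.grab_frame("side")
p,M,s=pose();ux=M[:,0];uy=M[:,1];o=p.copy();o[2]-=.0381
x0,y0=320,260
big=cv2.resize(im[y0:y0+100,x0:x0+130],None,fx=6,fy=6,interpolation=cv2.INTER_CUBIC)
def d(P,col):
    q=((proj("side",P)-[x0,y0]+.5)*6-.5).astype(int); cv2.polylines(big,[q.reshape(-1,1,2)],True,col,1)
B=lambda x,y,z:o+ux*x+uy*y+np.array([0,0,z])
d([B(.03,-.018,.010),B(.03,.018,.010),B(.03,.018,.046),B(.03,-.018,.046)],(0,255,0))
d([B(-.028,.022,0),B(.028,.022,0),B(.028,.022,.058),B(-.028,.022,.058)],(0,0,255))
cv2.imwrite("pics/ov15.png",big)
a=np.radians(-43.9);X=np.array([np.cos(a),np.sin(a),0]);bc=np.array([.4893,-.3338,.04])-.035*X
w=B(.0307,0,.028); v=bc-w; print("gap along normal",v@X,"lateral",v@[-X[1],X[0],0],"dz",v[2],"angle",np.degrees(np.arccos(ux@X)))
E
```

```text
t: 20.27
eef_pos: [0.4059, -0.2537, 0.0499]
tool_rot: [-0.0, 0.928, -0.373, -0.0]
wrist_force: [0.3, 0.1, -1.5]
opening: 0.0437
gap along normal 0.04991121477043453 lateral 3.91166595090701e-05 dz 0.00023803157834546146 angle 0.0479310009739409
```

View pics/ov15.png

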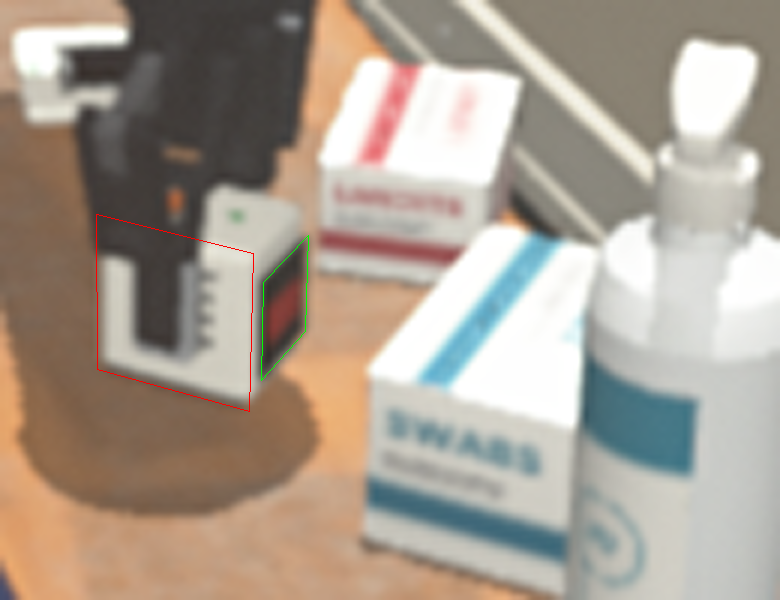

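```bash
for i in 1; do python3 -m handwheel '[{"rot":[0,0,0],"travel":[0,0,0],"fingers":1},{"rot":[0,0,0],"travel":[0,0,0],"fingers":1},{"rot":[0,0,0],"travel":[0,0,0],"fingers":1},{"rot":[0,0,0],"travel":[0,0,0],"fingers":1},{"rot":[0,0,0],"travel":[0,0,0],"fingers":1},{"rot":[0,0,0],"travel":[0,0,0],"fingers":1},{"rot":[0,0,0],"travel":[0,0,0],"fingers":1},{"rot":[0,0,0],"travel":[0,0,0],"fingers":1}]'; done
python3 -m handwheel '[{"rot":[0,0,0],"travel":[0,0,0],"fingers":1},{"rot":[0,0,0],"travel":[0,0,0],"fingers":1},{"rot":[0,0,0],"travel":[0,0,0],"fingers":1},{"rot":[0,0,0],"travel":[0,0,0],"fingers":1},{"rot":[0,0,0],"travel":[0,0,0],"fingers":1},{"rot":[0,0,0],"travel":[0,0,0],"fingers":1},{"rot":[0,0,0],"travel":[0,0,0],"fingers":1},{"rot":[0,0,0],"travel":[0,0,0],"fingers":1}]'
python3 -m handwheel '[{"rot":[0,0,0],"travel":[0,0,0],"fingers":1},{"rot":[0,0,0],"travel":[0,0,0],"fingers":1},{"rot":[0,0,0],"travel":[0,0,0],"fingers":1},{"rot":[0,0,0],"travel":[0,0,0],"fingers":1},{"rot":[0,0,0],"travel":[0,0,0],"fingers":1},{"rot":[0,0,0],"travel":[0,0,0],"fingers":1},{"rot":[0,0,0],"travel":[0,0,0],"fingers":1},{"rot":[0,0,0],"travel":[0,0,0],"fingers":1}]'
python3 - <<'E'
from h import *
plan([.375,-.15,.13],46.1)
plan([.4566,-.012,.13],79)
E
```

```text
t: 20.98
eef_pos: [0.4059, -0.2537, 0.0499]
tool_rot: [-0.0, 0.928, -0.373, -0.0]
wrist_force: [0.8, -0.2, -1.2]
opening: 0.044
t: 21.65
eef_pos: [0.406, -0.2537, 0.0499]
tool_rot: [-0.0, 0.928, -0.373, -0.0]
wrist_force: [-0.4, -0.4, -1.7]
opening: 0.0437
t: 22.32
eef_pos: [0.4059, -0.2537, 0.0499]
tool_rot: [-0.0, 0.928, -0.373, -0.0]
wrist_force: [-0.5, 0.0, -2.3]
opening: 0.0436
t 22.32 pos [ 0.4059 -0.2537  0.0499] yaw -133.85 tilt 0.01 open 0.0436 F [-0.5  0.  -2.3] q6 0.94
  rot z units total 0.0005 (0.0 deg), rows>=0.0
  travel units total [-0.471 -0.266 -0.401] rows>=3.2 without turn [-0.471 -0.267 -0.401]
t 22.32 pos [ 0.4059 -0.2537  0.0499] yaw -133.85 tilt 0.01 open 0.0436 F [-0.5  0.  -2.3] q6 0.94
  rot z units total -0.3650 (-32.9 deg), rows>=4.6
  travel units total [ 0.018 -1.235 -0.401] rows>=6.2 without turn [-0.655 -1.047 -0.401]
```

```bash
python3 -m handwheel '[{"rot":[0,0,0],"travel":[-0.05,-0.05,-0.05],"fingers":1},{"rot":[0,0,0],"travel":[-0.1,-0.14,-0.07],"fingers":1},{"rot":[0,0,0],"travel":[-0.1,-0.15,-0.07],"fingers":1},{"rot":[0,0,0],"travel":[-0.1,-0.15,-0.06],"fingers":1},{"rot":[0,0,0],"travel":[-0.1,-0.15,-0.06],"fingers":1},{"rot":[0,0,0],"travel":[-0.1,-0.15,-0.05],"fingers":1},{"rot":[0,0,0],"travel":[-0.07,-0.15,-0.04],"fingers":1},{"rot":[0,0,0],"travel":[-0.035,-0.1,0],"fingers":1}]'
python3 -m handwheel '[{"rot":[0,0,-0.073],"travel":[0,0,0],"fingers":1},{"rot":[0,0,-0.073],"travel":[0,0,0],"fingers":1},{"rot":[0,0,-0.073],"travel":[0,0,0],"fingers":1},{"rot":[0,0,-0.073],"travel":[0,0,0],"fingers":1},{"rot":[0,0,-0.073],"travel":[0,0,0],"fingers":1},{"rot":[0,0,0],"travel":[0,0,0],"fingers":1},{"rot":[0,0,0],"travel":[0,0,0],"fingers":1}]'
python3 - <<'E'
from h import *
plan([.4568,-.0119,.06],79.1)
im2=cv2.imread("pics/top0.png");x0,y0=285,180
big=cv2.resize(im2[y0:y0+70,x0:x0+60],None,fx=8,fy=8,interpolation=cv2.INTER_CUBIC)
a=np.radians(-10.9);ux=np.array([np.cos(a),np.sin(a),0]);uy=np.array([-np.sin(a),np.cos(a),0]);c=np.array([.4575,-.012,0.008])
P=[c+ux*x+uy*y for x,y in((-.046,-.04),(.046,-.04),(.046,.04),(-.046,.04))]
cv2.polylines(big,[((proj("top",P)-[x0,y0]+.5)*8-.5).astype(int).reshape(-1,1,2)],True,(0,0,255),1)
cv2.imwrite("pics/ov16.png",big)
im=arm.grab_frame("side");cv2.imwrite("pics/side16.png",cv2.resize(im[180:330,260:460],None,fx=3,fy=3,interpolation=cv2.INTER_CUBIC))
E
```

```text
t: 22.98
eef_pos: [0.4568, -0.01, 0.1324]
tool_rot: [-0.001, 0.928, -0.372, 0.002]
wrist_force: [0.8, -0.6, -0.8]
opening: 0.0437
t: 23.57
eef_pos: [0.4555, -0.0129, 0.1299]
tool_rot: [-0.0, 0.995, -0.098, -0.0]
wrist_force: [-0.2, 0.2, -0.9]
opening: 0.0438
t 23.57 pos [ 0.4555 -0.0129  0.1299] yaw -101.20 tilt 0.01 open 0.0438 F [-0.2  0.2 -0.9] q6 0.96
  rot z units total -0.0033 (-0.3 deg), rows>=0.0
  travel units total [ 0.005 -0.006  0.349] rows>=1.7 without turn [ 0.005 -0.006  0.349]
```

View pics/ov16.png

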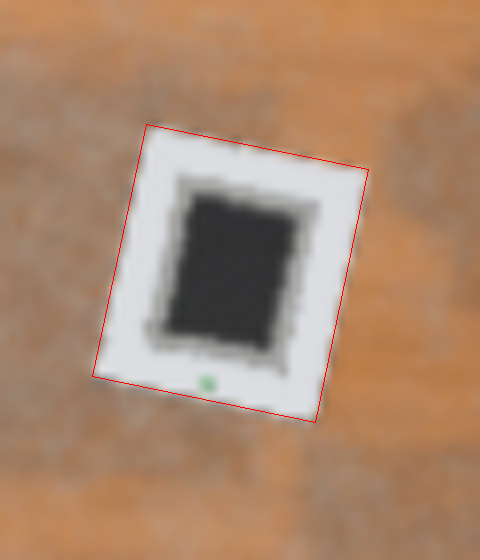

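View pics/side16.png

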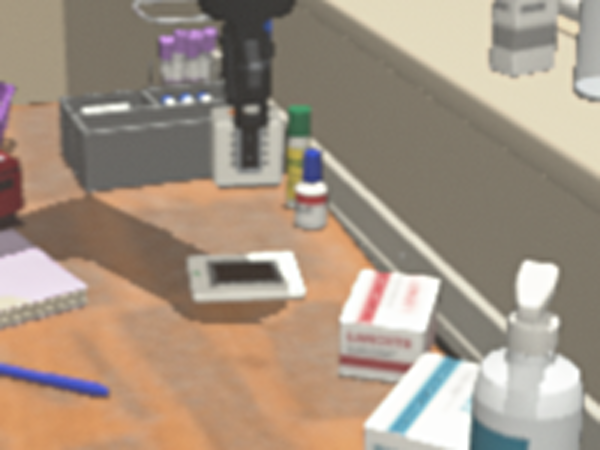

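```bash
python3 -m handwheel '[{"rot":[0,0,-0.003],"travel":[0.005,-0.006,0.1],"fingers":1},{"rot":[0,0,0],"travel":[0,0,0.14],"fingers":1},{"rot":[0,0,0],"travel":[0,0,0.1],"fingers":1},{"rot":[0,0,0],"travel":[0,0,0.04],"fingers":1},{"rot":[0,0,0],"travel":[0,0,0],"fingers":1},{"rot":[0,0,0],"travel":[0,0,0],"fingers":1},{"rot":[0,0,0],"travel":[0,0,0],"fingers":1}]'
python3 - <<'E'
from h import *
plan([.4568,-.0119,.0461],79.1)
E
```

```text
t: 24.2
eef_pos: [0.4578, -0.0118, 0.0557]
tool_rot: [-0.0, 0.996, -0.094, 0.001]
wrist_force: [0.3, 0.2, -1.6]
opening: 0.0438
t 24.20 pos [ 0.4578 -0.0118  0.0557] yaw -100.76 tilt 0.14 open 0.0438 F [ 0.3  0.2 -1.6] q6 0.96
  rot z units total 0.0016 (0.1 deg), rows>=0.0
  travel units total [-0.005  0.001  0.048] rows>=0.2 without turn [-0.005  0.001  0.048]
```

```bash
python3 -m handwheel '[{"rot":[0,0,0],"travel":[-0.004,0,0.025],"fingers":1},{"rot":[0,0,0],"travel":[0,0,0.015],"fingers":1},{"rot":[0,0,0],"travel":[0,0,0],"fingers":1},{"rot":[0,0,0],"travel":[0,0,0],"fingers":1}]'
python3 - <<'E'
from h import *
plan([.4568,-.0119,.0461],79.1)
E
```

```text
t: 24.53
eef_pos: [0.4562, -0.0117, 0.0462]
tool_rot: [-0.0, 0.996, -0.094, 0.0]
wrist_force: [-0.0, 0.6, -1.2]
opening: 0.0436
t 24.53 pos [ 0.4562 -0.0117  0.0462] yaw -100.73 tilt 0.03 open 0.0436 F [-0.   0.6 -1.2] q6 0.96
  rot z units total 0.0018 (0.2 deg), rows>=0.0
  travel units total [0.003 0.    0.   ] rows>=0.0 without turn [0.003 0.    0.   ]
```

```bash
python3 -m handwheel '[{"rot":[0,0,0.002],"travel":[0.003,0,0.005],"fingers":1},{"rot":[0,0,0],"travel":[0,0,0],"fingers":1},{"rot":[0,0,0],"travel":[0,0,0],"fingers":1}]'
python3 -m handwheel '[{"rot":[0,0,0],"travel":[0,0,0.004],"fingers":1},{"rot":[0,0,0],"travel":[0,0,0],"fingers":1},{"rot":[0,0,0],"travel":[0,0,0],"fingers":1}]'
```

```text
t: 24.78
eef_pos: [0.4568, -0.0119, 0.0461]
tool_rot: [0.0, 0.995, -0.095, 0.0]
wrist_force: [-4.5, 0.6, 7.0]
opening: 0.0439
t: 25.03
eef_pos: [0.4569, -0.0119, 0.0462]
tool_rot: [0.0, 0.995, -0.095, 0.0]
wrist_force: [-6.8, 1.8, 12.0]
opening: 0.0437
```

```bash
python3 -m handwheel '[{"rot":[0,0,0],"travel":[0,0,-0.005],"fingers":1},{"rot":[0,0,0],"travel":[0,0,0],"fingers":0.15},{"rot":[0,0,0],"travel":[0,0,0],"fingers":0.15},{"rot":[0,0,0],"travel":[0,0,0],"fingers":0.15},{"rot":[0,0,0],"travel":[0,0,-0.08],"fingers":0.15},{"rot":[0,0,0],"travel":[0,0,-0.17],"fingers":0.15},{"rot":[0,0,0],"travel":[0,0,-0.17],"fingers":0.15},{"rot":[0,0,0],"travel":[0,0,-0.17],"fingers":0.15}]'
python3 -m handwheel '[{"rot":[0,0,0],"travel":[0,0,-0.18],"fingers":0.15},{"rot":[0,0,0],"travel":[0,0.18,-0.05],"fingers":0.15},{"rot":[0,0,0],"travel":[0,0.19,0],"fingers":0.15},{"rot":[0,0,0],"travel":[0,0.19,0],"fingers":0.15},{"rot":[0,0,0],"travel":[0,0.19,0],"fingers":0.15},{"rot":[0,0,0],"travel":[0,0.19,0],"fingers":0.15},{"rot":[0,0,0],"travel":[0,0.19,0],"fingers":0.15},{"rot":[0,0,0],"travel":[0,0.19,0],"fingers":0.15}]'
python3 - <<'E'
from h import *
plan()
im=arm.grab_frame("top");cv2.imwrite("pics/top17.png",im)
im=arm.grab_frame("side");cv2.imwrite("pics/side17.png",im)
E
```

```text
t: 25.7
eef_pos: [0.4562, -0.0122, 0.1642]
tool_rot: [0.0, 0.995, -0.095, -0.0]
wrist_force: [0.5, -0.8, 0.0]
opening: 0.0724
t: 26.37
eef_pos: [0.4059, -0.2729, 0.2091]
tool_rot: [0.0, 0.995, -0.095, 0.0]
wrist_force: [1.7, -0.5, -0.0]
opening: 0.0727
t 26.37 pos [ 0.4059 -0.2729  0.2091] yaw -100.90 tilt 0.03 open 0.0727 F [ 1.7 -0.5 -0. ] q6 1.56
```

View pics/top17.png

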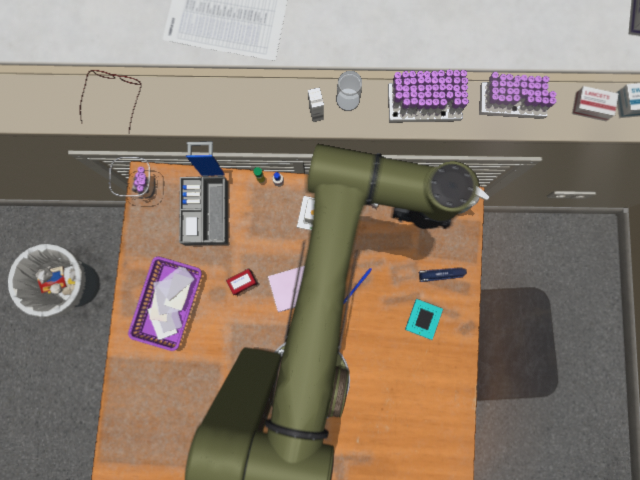

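View pics/side17.png

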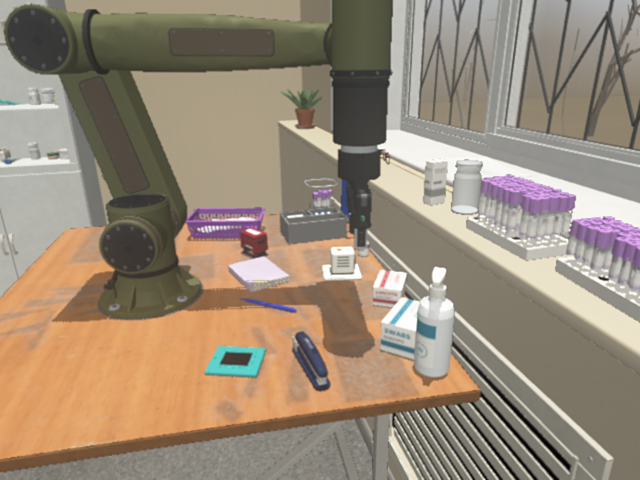

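```bash
python3 - <<'E'
from h import *
plan([.27,-.43,.25])
E
```

```text
t 26.47 pos [ 0.4049 -0.2752  0.2084] yaw -101.27 tilt 0.11 open 0.0724 F [ 0.2  0.1 -0. ] q6 1.56
  travel units total [-0.51   0.891 -0.206] rows>=5.0 without turn [-0.51   0.891 -0.206]
```

```bash
python3 -m handwheel '[{"rot":[0,0,0],"travel":[-0.12,0,-0.05],"fingers":0.15},{"rot":[0,0,0],"travel":[-0.12,0.1,-0.05],"fingers":0.15},{"rot":[0,0,0],"travel":[-0.1,0.16,-0.05],"fingers":0.15},{"rot":[0,0,0],"travel":[-0.1,0.16,-0.05],"fingers":0.15},{"rot":[0,0,0],"travel":[-0.07,0.18,0],"fingers":0.15},{"rot":[0,0,0],"travel":[0,0.19,0],"fingers":0.15},{"rot":[0,0,0],"travel":[0,0.1,0],"fingers":0.15},{"rot":[0,0,0],"travel":[0,0,0],"fingers":0.15}]'
python3 - <<'E'
from h import *
plan()
im=arm.grab_frame("top");cv2.imwrite("pics/top18.png",im)
side=arm.grab_frame("side")
a=np.radians(-10.9);ux=np.array([np.cos(a),np.sin(a),0]);uy=np.array([-np.sin(a),np.cos(a),0]);c=np.array([.4575,-.012,0])
outs=[]
for cam,I,x0,y0 in(("top",im,285,175),("side",side,315,235)):
    big=cv2.resize(I[y0:y0+60,x0:x0+60],None,fx=8,fy=8,interpolation=cv2.INTER_CUBIC)
    for (l,r,w,z) in((-.046,.046,.04,.008),(-.028,.028,.022,.066),(-.028,.028,.022,.008)):
        P=[c+ux*x+uy*y+[0,0,z] for x,y in((l,-w),(r,-w),(r,w),(l,w))]
        cv2.polylines(big,[((proj(cam,P)-[x0,y0]+.5)*8-.5).astype(int).reshape(-1,1,2)],True,(0,0,255),1)
    outs.append(big)
cv2.imwrite("pics/ov18.png",np.hstack(outs)[:, :800] if False else cv2.resize(np.hstack(outs),(800,400)))
E
```

```text
t: 27.13
eef_pos: [0.2715, -0.429, 0.2478]
tool_rot: [-0.0, 0.995, -0.097, -0.001]
wrist_force: [0.3, 1.6, -0.9]
opening: 0.0725
t 27.13 pos [ 0.2715 -0.429   0.2478] yaw -101.13 tilt 0.14 open 0.0725 F [ 0.3  1.6 -0.9] q6 1.99
```

View pics/top18.png

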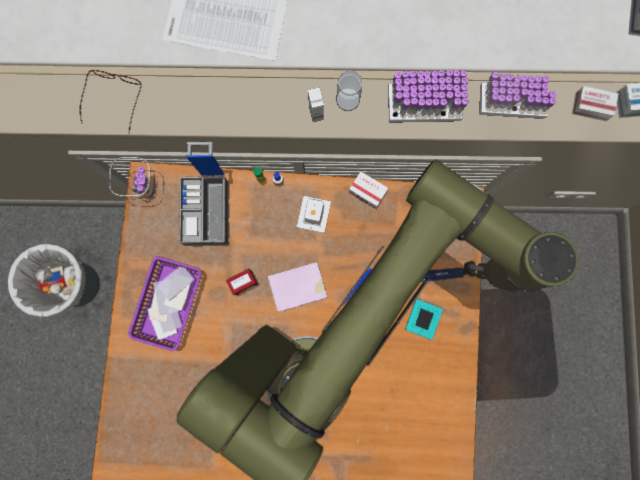

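View pics/ov18.png

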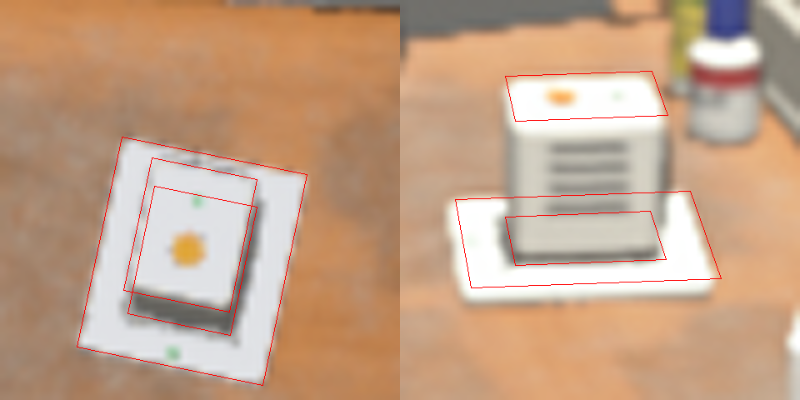

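The scanner sits centred and square on the pad: the overlays agree within about 1 px in both views. The flap is still upright, and the arm is clear of everything.

```bash
python3 - <<'E'
from workcell import arm
print(arm.job_done(), arm.state()['t'])
E
```

```text
the job is handed in; nothing more can be done
the job is handed in; nothing more can be done
```

The job is done as asked and handed in at about 27 s of the 67 s; no verdict was reported.

- **Flap:** I lifted it by the grab bar to about 90° and let go. It was still upright in the last top picture.
- **Scanner out:** I took it from the lower tier front to back, stood it on the bare desk and let go. I then took it again by its ribbed sides, with the window uncovered.
- **Scan:** I held it upright and still for about 2.7 s in front of the blue-banded carton's barcode. By my measurements the window was 50 mm from the code and less than 1 mm off its middle, square to within about 0.1°. That assumes the camera calibration, good to about 2 mm.
- **Charging pad:** The scanner now stands in the middle of the white pad. In the last pictures it matched the expected outline to about 1 px (2 to 3 mm) from both cameras.

**Checks that disagreed or were incomplete:**
- The side camera showed the held scanner 1 to 1.5 px higher than the arm's readings, about 2 mm. I put this down to calibration.
- The networks sometimes returned wrong hits for the window and barcode, so I checked against overlays instead.
- While lifting the flap, the wrist force briefly read about 30 N, mostly sideways at the bar.
- The red carton, the glue and the fluid look unmoved in the last top picture. The arm hid the blue carton and part of the stapler there, but both looked in place in the side picture taken just before.

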